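# Next blot box from the leaning magazine onto the shaker

## Robot

A 6-joint arm with a two-finger parallel gripper is mounted at the origin on a cart in front of the work surface, level with it; the furniture and walls round the work are solid. World frame = base frame: x ahead of the robot, y to its left, z up, the work surface at z = 0. Lengths are in mm, angles in rad, forces in N, time in s.
With the tool pointing down it reaches from about 225 to 875 mm from the base axis. Payload 3.4 kg.
Tool frame: the origin (TCP) lies at the very end of the fingers, on their centre line; the grasp point (between the pads) lies 19 mm behind it (bot.grip_depth is the distance from the TCP to the grasp point, in mm); x points along the fingers, y is the direction in which the jaws open and shut, and the axes are right-handed (so a half turn about x gives the same grasp; the last joint's range is limited). The gripper opens to 85 mm and grips with 20 to 120 N. Pads are 22 mm wide; open, the fingers measure 114 mm over their backs; the gripper's body (76 mm by 85 mm) begins 54 mm behind the grasp point. The pads swing forward as they close: fully open they stand 13 mm farther back than shut.
Start: joints at [-1.318, 0.276, 1.505, -0, 1.361, -0.121], TCP at [209.966, -535.331, 208.128] pointing down, gripper open.
Joint ranges: [-2.89, 2.89], [-0.75, 2.08], [0.22, 2.7], [-1.18, 4.32], [0.11, 2.71], [-2.7, 2.7]. Speed limits (rad/s): [2.57, 2.57, 3.14, 3.14, 3.14, 3.14].

## Interface

Orientations are given as a unit quaternion [w, x, y, z].
In Python, from rig import bot, optics, order gives the robot as it stands.
- The arm moves only by the shell command python3 -m pendant 'ROWS'. ROWS is JSON, a list that holds one entry, the list of rows, each a list of 7 numbers: the turn, a rotation vector about the tool's x, y, z normalised to -1 to 1, where 1 is 120 degrees, then the shift along the tool's x, y, z normalised to -1 to 1, where 1 is 0.25 m, then the closure in counts, from 0 (fully open) to 255 (shut). A call has exactly 5 rows; each row is the pose to reach, as a shift and turn from the pose commanded when the call began, along the tool's axes at that moment; what a row does not reach only later rows make up. A row lasts 1/12 s, in which the tool goes at most 41.7 mm and 7.16 degrees, less where a joint would pass 70% of its speed; a pose out of reach is approached as far as the arm can. A call with a number of a shift or a turn outside -1 to 1 is refused whole. A call with a gripper value outside its range is refused whole. The fingers move at their own pace and stop on an object; the grip force is fixed at half the most. Time passes only in rows, so rows that repeat a pose let the fingers close, or fill a call up. It gives the time, the measured TCP pose, the force and the opening at its end, in the units of the state.
- bot.get_obs(): the state, without advancing time (a new reading comes with each control period).
- optics.grab_frame(name): name is "scene" or "top" or "wrist"; returns the picture (480x640x3 uint8, red, green, blue); there is no depth.
- optics.camera_info(name): a dict with "vfov" (degrees; the focal length in pixels is half the picture's height over the tangent of half this angle, whatever the lens; pixels are square), "cx", "cy" (the principal point, pixels), "dist" ([k1, k2, p1, p2, k3] as OpenCV has them; the pictures are not rectified), "position" and "attitude" of the camera in the world. Camera axes: x right, y down, z forward; pixel columns grow to the right and rows downward; lengths in mm; the calibration is good to about 2 mm. A picture is of the moment at which its call begins: read the wrist's pose just before it. camera_info takes no time and is no camera call; for the wrist camera it gives the pose at the moment of the call.
- order.job_done(): hands the job in, once; it reports no verdict.
The state is a dict: "t": time; "joints": joint angles; "qvel": joint speeds; "tau": joint torques, N m; "tcp_pos": TCP position; "eef_rot": TCP orientation; "contact_force": force on the tool from outside, world axes, zero at the start; "ft_torque": the same for the moment, N m; "gripper_width": finger opening in mm.
Only numpy, scipy, OpenCV 4.12 (cv2) and the standard library are available. Lean on these libraries where they do the work, as an engineer would, in place of code of your own. Each camera call takes 0.05 s, during which the arm holds its last target.

## Task

Draw the lowest blot box out of the mouth of the leaning steel magazine, so that the three boxes above it drop down one place and lie flat in the magazine, then set the drawn box lid up on the bench shaker, lying flat on its platform inside the four corner angles. Keep the box roughly level on the way, as there is liquid in it, do not let it fall, and leave the beaker, ink jar, vial and pen where they stand.

Things in the scene. Friction and masses are not known exactly. Their poses are not given: they have to be found in the camera images.
- magazine: Leaning magazine of plain steel sheet, fixed to the bench. Origin on the bench under the middle of its mouth; +x points into it, +y across, +z up. Its channel leans back 20 deg (top farther in +x), is open at the top, 200 mm above the bench, and holds four boxes loosely. Side walls, 70 mm apart outside, guard only the rear half: front edge at x = 50 mm at floor height, receding upward.
- magazine_floor (a point): Middle of the mouth on top of the magazine's floor, z = 45 mm, axes as the magazine's. The level floor is a strip 40 mm wide, so the boxes overhang it by 10 mm at both sides; it runs from x = +102 mm to x = -101 mm, as an open landing without a lip before the mouth. The foot plate below it is 104 mm wide, top 9 mm above the bench.
- gate_end (a point): Lower end of the 24 mm wide front bar that hangs in the middle of the mouth, leaning back with the channel. It ends 28 mm above the floor: only the lowest box passes under it, towards -x. An upright gripper at the mouth would hit the bar and boxes; leaned back 30 to 45 deg it clears them. The others tip, drop and settle flat once the lowest box is drawn 105 mm.
- blot_box_1: The lowest box of the stack at the start: lidded off-white plastic blot box 96 (x) x 60 (y) x 22 (z) mm with flat upright sides, about 120 g. Origin in the middle of its underside, z up through the lid; its x and y axes are along the magazine's. Its front face is flush with the mouth (magazine x = 0) or up to 4 mm in front of it.
- blot_box_2: Second box from below, same box and axes; each box stands 8 mm farther back than the one below it. After the draw it is to lie on the magazine's floor.
- blot_box_3: Third box from below, the same.
- blot_box_4: Top box, the same.
- shaker: Small white bench shaker, 170 (x) x 150 (y) mm, fixed to the bench; it does not move by itself. Origin on the bench under its middle; its panel with a knob faces its -x. On it a platform 132 x 100 mm with a rubber mat.
- shaker_nest (a point): Middle of the shaker platform's top, 68 mm above the bench; axes as the shaker's. Four corner angles 10 mm high enclose a nest 106 mm long (x) and 70 mm wide (y) for one box lying along x, either end first; the angles are 18 mm long, so the middle of each long side is open over 76 mm.
- beaker: Glass beaker 74 mm wide, 90 mm high, a bystander; origin under its middle.
- vial: Capped vial 26 mm wide, 56 mm high, a bystander; origin under its middle.
- ink_jar: Black-lidded jar 56 mm wide, 63 mm high, a bystander; origin under its middle.
- pen: Pen 138 mm long, 14 mm high, lying on the bench, a bystander; origin under its middle.
Things that resemble listed ones, but are neither listed nor needed, are in the scene too. Leave any pink look-alike of the blot_box_3 alone. What is shaped like the blot_box_4 but blue is not meant.

How it is judged (in metres and radians):
On the way:
1. the lowest box has been drawn out of the mouth and the other three have dropped one place and lie flat (x of blot_box_1 in the frame of magazine below -0.045 m and x of blot_box_2 in the frame of magazine between 0.035 and 0.085 m and z of blot_box_2 in the frame of magazine between 0.041 and 0.049 m and angle between each of blot_box_2, blot_box_3, blot_box_4's own z axis and vertical below 0.06 rad and linear speed of each of blot_box_2, blot_box_3, blot_box_4 below 0.02 m/s and x of blot_box_3 in the frame of magazine between 0.035 and 0.085 m and z of blot_box_3 in the frame of magazine between 0.063 and 0.071 m and x of blot_box_4 in the frame of magazine between 0.035 and 0.085 m and z of blot_box_4 in the frame of magazine between 0.085 and 0.093 m), for 0.2 s.
At the end, for the whole second after the job is handed in: The drawn box lies at rest, lid up and flat, on the shaker mat inside the corner angles (middle within 9 mm of the nest's, height within 4 mm, turned under 8.5 deg); the other three lie at rest and flat (3.4 deg) in the magazine, each 22 mm (within 4 mm) lower than at the start (x of blot_box_1 in the frame of shaker_nest between -0.009 and 0.009 m and y of blot_box_1 in the frame of shaker_nest between -0.009 and 0.009 m and z of blot_box_1 in the frame of shaker_nest between -0.003 and 0.004 m and angle between each of blot_box_1, blot_box_2, blot_box_3, blot_box_4's own z axis and vertical below 0.06 rad and angle between the x axis of blot_box_1 and the x axis of shaker_nest, either way round below 0.15 rad and linear speed of each of blot_box_1, blot_box_2, blot_box_3, blot_box_4 below 0.02 m/s and x of blot_box_2 in the frame of magazine between 0.035 and 0.085 m and z of blot_box_2 in the frame of magazine between 0.041 and 0.049 m and x of blot_box_3 in the frame of magazine between 0.035 and 0.085 m and z of blot_box_3 in the frame of magazine between 0.063 and 0.071 m and x of blot_box_4 in the frame of magazine between 0.035 and 0.085 m and z of blot_box_4 in the frame of magazine between 0.085 and 0.093 m); the robot touches nothing.
It fails at once if the drawn box is tipped more than 25 deg (angle between blot_box_1's own z axis and vertical above 0.44 rad).
It fails at once if the drawn box is let fall (out of the fingers and faster than 0.6 m/s, a fall of about 2 cm) (contact force between the fingers and blot_box_1 below 0.05 N and linear speed of blot_box_1 above 0.6 m/s).
It fails at once if another box comes out of the magazine (x of any of blot_box_2, blot_box_3, blot_box_4 in the frame of magazine below 0.02 m or z of any of blot_box_2, blot_box_3, blot_box_4 in the frame of magazine above 0.2 m).
It fails at once if the beaker, ink jar, vial or pen is moved more than 40 mm (distance of any of beaker, ink_jar, vial, pen from where it was at the start of the episode above 0.04 m).
It also fails if it takes over 61 s, if anything falls off the work surface, if the arm or the gripper's body presses on something with over 40 N, if the wrist force passes 120 N, or if a joint passes its speed limit or range.

## Working session

There is one attempt and no reset: what is moved stays moved. The work goes in short steps, Python scripts to look and compute and a shell command to move; the robot and the scene stay as the last step left them, time stands still between calls to the robot, and variables do not carry over. Pictures are saved under pics/ and viewed, and the job is handed in when it is done.

```bash
ls -la; mkdir -p pics
python3 - <<'E'
from rig import bot, optics, order
import cv2
print(bot.get_obs())
for n in ("scene","top","wrist"):
    print(n,optics.camera_info(n))
    im=optics.grab_frame(n); cv2.imwrite(f"pics/{n}0.png",im[:,:,::-1])
E
```

```text
total 12
drwxr-xr-x  3 agent agent 4096 Dec  7 13:48 .
drwxr-xr-x 23 root  root  4096 Dec  7 13:48 ..
drwxr-xr-x  2 agent agent 4096 Dec  7 13:48 pics
{'t': 0.0, 'joints': array([-1.31803643e+00,  2.76604537e-01,  1.50615324e+00, -1.84881995e-05,
        1.36068041e+00, -1.21013284e-01]), 'qvel': array([ 9.09536639e-05,  1.53272589e-03,  1.64829822e-03,  3.24317364e-04,
        9.59658047e-04, -4.24572535e-04]), 'tau': array([-5.93475716e-05, -4.16781735e+01, -2.45809472e+01, -2.03191494e-04,
        1.11388150e-02,  1.16901177e-06]), 'tcp_pos': array([ 209.78676372, -534.74703445,  207.22628939]), 'eef_rot': array([-0.1307315 , -0.69474438, -0.13203281,  0.69484304]), 'contact_force': array([-0.0633443 , -0.06613466,  0.15397405]), 'ft_torque': array([0.00489559, 0.01444099, 0.0227411 ]), 'gripper_width': 85.42721212912738}
scene {'vfov': 42.367868800751815, 'cx': 312.5155263722089, 'cy': 244.52241332383542, 'dist': array([0.01285287, 0.        , 0.        , 0.        , 0.        ]), 'position': array([-235.67482336,  957.4159436 ,  712.12009397]), 'attitude': array([ 0.19826322, -0.30731728,  0.7955147 , -0.48311918])}
top {'vfov': 49.92205016862235, 'cx': 320.01215771488916, 'cy': 242.33675395921972, 'dist': array([0.02648417, 0.        , 0.        , 0.        , 0.        ]), 'position': array([ 416.9763813 ,  104.75526104, 1418.30824088]), 'attitude': array([ 0.04040446, -0.69744606,  0.71463069, -0.03520586])}
wrist {'vfov': 69.94532173462288, 'cx': 322.3012482119035, 'cy': 235.52299080722744, 'dist': array([-0.06533548,  0.        ,  0.        ,  0.        ,  0.        ]), 'position': array([ 278.12427481, -507.51788079,  373.30584877]), 'attitude': array([ 0.12093111,  0.81700961, -0.55755791, -0.08366687])}
```

View pics/scene0.png

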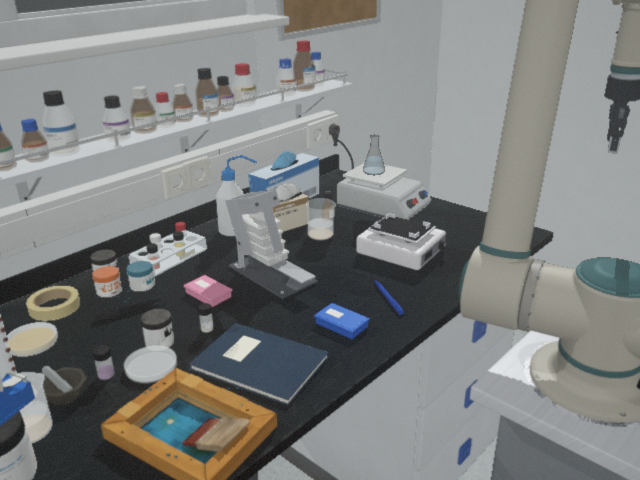

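View pics/top0.png

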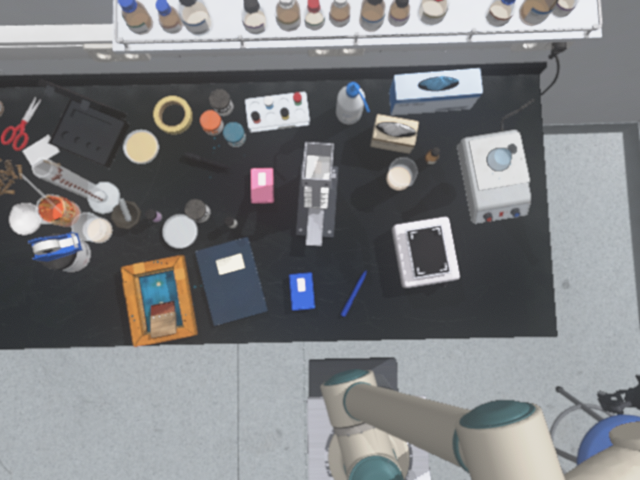

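View pics/wrist0.png

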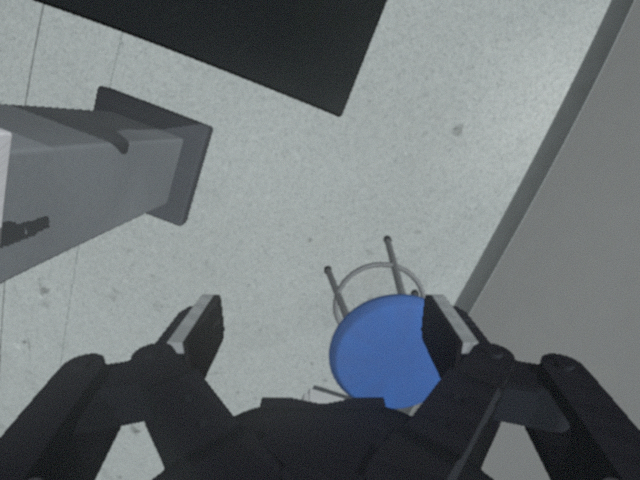

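The magazine is at about (317,195) in the top view, with its landing pointing towards the robot, and the shaker is at about (428,252). I'll enlarge both.

```bash
cat > h.py <<'E'
import numpy as np, cv2
from scipy.spatial.transform import Rotation as R
def rot(q): return R.from_quat([q[1],q[2],q[3],q[0]])
def K(ci):
    f=240/np.tan(np.radians(ci['vfov'])/2); return np.array([[f,0,ci['cx']],[0,f,ci['cy']],[0,0,1]])
def pix2plane(ci,uv,z):
    p=cv2.undistortPoints(np.array([[uv]],float),K(ci),ci['dist'])[0,0]
    d=rot(ci['attitude']).apply([p[0],p[1],1]); o=ci['position']
    return o+d*(z-o[2])/d[2]
def proj(ci,P):
    r=rot(ci['attitude']).inv(); P=np.atleast_2d(P).astype(float)
    pc=r.apply(P-ci['position'])
    return cv2.projectPoints(pc,np.zeros(3),np.zeros(3),K(ci),ci['dist'])[0][:,0]
def crop(im,x0,y0,w,h,s): return cv2.resize(im[y0:y0+h,x0:x0+w],None,fx=s,fy=s,interpolation=cv2.INTER_CUBIC)
E
python3 - <<'E'
import cv2
from h import *
t=cv2.imread('pics/top0.png'); s=cv2.imread('pics/scene0.png')
cv2.imwrite('pics/t_mag.png',crop(t,280,130,80,130,4.6)); cv2.imwrite('pics/t_sh.png',crop(t,380,205,90,90,6.5))
cv2.imwrite('pics/s_mag.png',crop(s,215,180,110,120,5)); cv2.imwrite('pics/s_sh.png',crop(s,340,200,120,80,6))
E
```

```text
(no output)
```

View pics/t_mag.png

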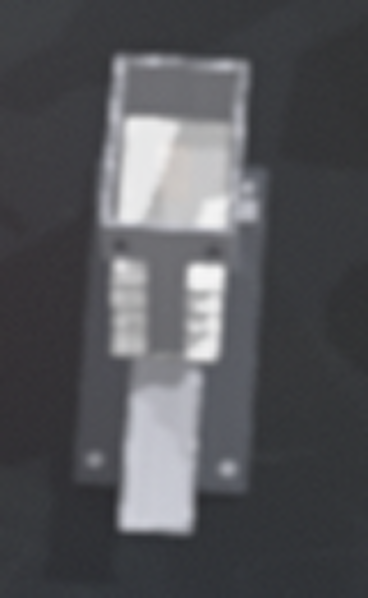

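View pics/t_sh.png

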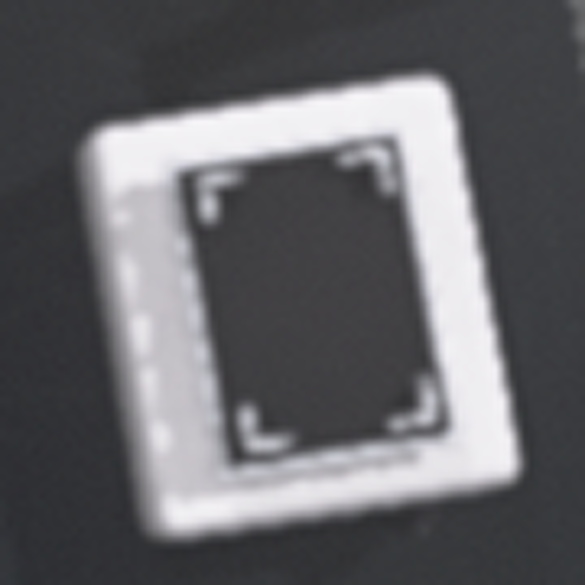

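View pics/s_mag.png

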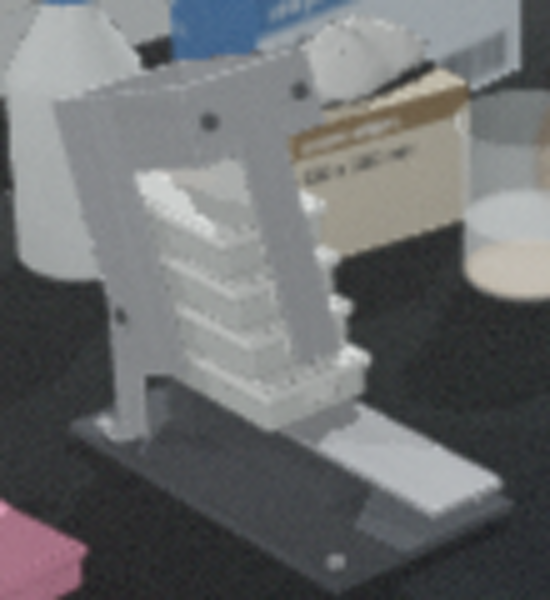

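View pics/s_sh.png

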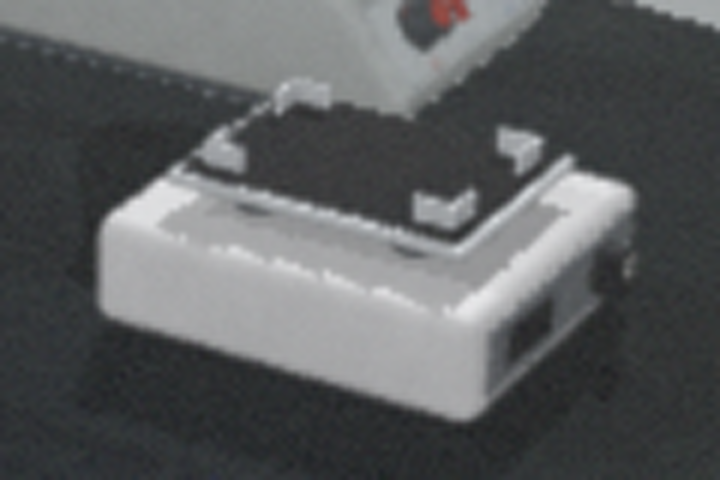

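```bash
cat > m.py <<'E'
import cv2
from h import *
from rig import optics
ci=optics.camera_info('top'); cs=optics.camera_info('scene')
def u(p,o,s): return ((p[0]+.5)/s-.5+o[0],(p[1]+.5)/s-.5+o[1])
print('mat');M=[]
for p in [(180,170),(397,138),(447,432),(230,465)]:
    P=pix2plane(ci,u(p,(380,205),6.5),68); M.append(P); print(P.round(1))
M=np.array(M); print('centre',M.mean(0),'len',np.linalg.norm(M[0]-M[3]),np.linalg.norm(M[1]-M[2]),'wid',np.linalg.norm(M[0]-M[1]),np.linalg.norm(M[3]-M[2]))
d=(M[0]-M[3])+(M[1]-M[2]); print('yaw',np.degrees(np.arctan2(d[1],d[0])))
print('landing end z45');L=[]
for p in [(118,530),(194,532),(131,375),(204,375)]:
    P=pix2plane(ci,u(p,(280,130),4.6),45); L.append(P); print(P.round(1))
print('foot plate z9');
for p in [(75,482),(247,492),(266,172)]:
    print(pix2plane(ci,u(p,(280,130),4.6),9).round(1))
print('top z200');
for p in [(114,56),(248,63),(102,226),(232,230)]:
    print(pix2plane(ci,u(p,(280,130),4.6),200).round(1))
print('scene: landing end z45')
for p in [(435,513),(503,485)]:
    print(pix2plane(cs,u(p,(215,180),5),45).round(1))
print('scene: foot front z9')
for p in [(335,590),(512,507)]:
    print(pix2plane(cs,u(p,(215,180),5),9).round(1))
print('scene: mat z68')
for p in [(175,175),(458,250),(573,160)]:
    print(pix2plane(cs,u(p,(340,200),6),68).round(1))
E
python3 m.py
```

```text
mat
[ 587.1 -117.6   68. ]
[ 598.  -205.8   68. ]
[ 478.5 -219.9   68. ]
[ 467.4 -132.6   68. ]
centre [ 532.75214056 -168.95220972   68.        ] len 120.7237457900777 120.30013859087191 wid 88.82837038566493 88.03357602210768
yaw 6.938575155802499
landing end z45
[558.8 152.8  45. ]
[556.6 108.5  45. ]
[650.  143.2  45. ]
[648.9 100.4  45. ]
foot plate z9
[592.1 179.2   9. ]
[583.5  76.4   9. ]
[778.6  59.7   9. ]
top z200
[794.1 144.2 200. ]
[788.4  73.7 200. ]
[703.  152.4 200. ]
[699.1  84.4 200. ]
scene: landing end z45
[561.1 152.   45. ]
[555.4 115.6  45. ]
scene: foot front z9
[591.5 183.5   9. ]
[581.7  82.    9. ]
scene: mat z68
[ 586.5 -108.3   68. ]
[ 463.5 -126.5   68. ]
[ 474.5 -222.9   68. ]
```

```bash
cat >> h.py <<'E'
PSI=-5.2
ORG=np.array([658.3,121.6,0.])
def toolR(lean,yaw,flip=1):
    """tool x pointing down & toward yaw direction by lean deg from vertical; y = flip*left"""
    a,b=np.radians(lean),np.radians(yaw)
    x=np.array([np.sin(a)*np.cos(b),np.sin(a)*np.sin(b),-np.cos(a)]); y=flip*np.array([-np.sin(b),np.cos(b),0])
    return R.from_matrix(np.array([x,y,np.cross(x,y)]).T)
def mag(x,y,z,psi=None,org=None):
    psi=PSI if psi is None else psi; o=ORG if org is None else org
    return o+R.from_euler('z',psi,degrees=True).apply([x,y,z])
def row(o,pos,Rt,ret=False):
    Rc=rot(o['eef_rot']) if isinstance(o,dict) else o[1]
    pc=o['tcp_pos'] if isinstance(o,dict) else o[0]
    rv=np.degrees((Rc.inv()*Rt).as_rotvec())/120; sh=Rc.inv().apply(np.array(pos)-pc)/250
    return np.r_[rv,sh].round(4), 'calls>= turn %.1f shift %.1f'%(np.linalg.norm(rv)*120/35.8, np.linalg.norm(sh)*250/208)
E
python3 - <<'E'
from h import *
from rig import bot,optics
o=bot.get_obs(); Rc=rot(o['eef_rot']); print(Rc.as_matrix().round(2)); ci=optics.camera_info('wrist')
print('cam in tool',Rc.inv().apply(ci['position']-o['tcp_pos']), (Rc.inv()*rot(ci['attitude'])).as_matrix().round(3))
for f in (1,-1): print(f,row(o,mag(-75,0,200),toolR(40,PSI,f)), row(o,mag(-75,0,200),toolR(0,PSI,f)))
E
```

```text
[[-0.    0.37 -0.93]
 [ 0.   -0.93 -0.37]
 [-1.   -0.   -0.  ]]
cam in tool [-165.97034555   -0.74426529  -73.56272052] [[ 0.    -0.291  0.957]
 [ 1.    -0.001 -0.   ]
 [ 0.001  0.957  0.291]]
1 (array([-1.21  , -0.1051,  0.4405,  0.0328, -1.924 , -2.3606]), 'calls>= turn 4.3 shift 3.7') (array([-1.2782e+00, -9.0000e-04,  1.0000e-04,  3.2800e-02, -1.9240e+00,
       -2.3606e+00]), 'calls>= turn 4.3 shift 3.7')
-1 (array([ 0.2124,  0.3273,  0.0781,  0.0328, -1.924 , -2.3606]), 'calls>= turn 1.3 shift 3.7') (array([ 2.2180e-01,  1.0000e-04,  7.0000e-04,  3.2800e-02, -1.9240e+00,
       -2.3606e+00]), 'calls>= turn 0.7 shift 3.7')
```

```bash
python3 -m pendant '[[[0.03,0,0,0.0,-0.1,-0.12,0],[0.08,0,0,0.0,-0.22,-0.26,0],[0.13,0,0,0,-0.33,-0.4,0],[0.18,0,0,0,-0.43,-0.52,0],[0.22,0,0,0,-0.5,-0.6,0]]]'
cat > go.py <<'E'
import sys
from h import *
from rig import bot
# usage: go.py magx magy z lean [yawoff]
a=[float(v) for v in sys.argv[1:]]
o=bot.get_obs()
print('t',o['t'],'tcp',o['tcp_pos'].round(1),'F',o['contact_force'].round(1),'w',round(o['gripper_width'],1))
Ro=R.from_euler('z',PSI,degrees=True).inv()
print('tcp in mag',Ro.apply(o['tcp_pos']-ORG).round(1),'lean',np.degrees(np.arccos(-rot(o['eef_rot']).as_matrix()[2,0])).round(2))
print(row(o,mag(a[0],a[1],a[2]),toolR(a[3],PSI,-1)))
E
python3 go.py -75 0 200 40
```

```text
t: 0.57
tcp_pos: [304.7, -361.0, 207.8]
eef_rot: [-0.033, 0.706, -0.032, -0.706]
contact_force: [1.4, 0.4, 0.8]
gripper_width: 85.7
t 0.5667 tcp [ 304.7 -361.   207.8] F [1.4 0.4 0.8] w 85.7
tcp in mag [-308.4 -512.7  207.8] lean 0.11
(array([-7.0000e-04,  3.3330e-01,  8.0000e-04,  3.5200e-02, -2.0512e+00,
       -9.3210e-01]), 'calls>= turn 1.1 shift 2.7')
```

```bash
python3 -m pendant '[[[0,0,0,0,-0.15,-0.07,0],[0,0,0,0,-0.3,-0.14,0],[0,0,0,0,-0.45,-0.2,0],[0,0,0,0,-0.6,-0.27,0],[0,0,0,0,-0.75,-0.33,0]]]'; python3 -m pendant '[[[0,0,0,0,-0.15,-0.07,0],[0,0,0,0,-0.3,-0.14,0],[0,0,0,0,-0.45,-0.2,0],[0,0,0,0,-0.6,-0.27,0],[0,0,0,0,-0.75,-0.33,0]]]'
python3 go.py -90 0 190 40
```

```text
t: 0.98
tcp_pos: [403.1, -182.7, 208.1]
eef_rot: [-0.031, 0.707, -0.031, -0.706]
contact_force: [2.1, -1.3, 0.3]
gripper_width: 85.3
t: 1.4
tcp_pos: [501.6, -2.9, 208.0]
eef_rot: [-0.031, 0.707, -0.031, -0.706]
contact_force: [0.8, -0.4, 0.1]
gripper_width: 85.5
t 1.4 tcp [501.6  -2.9 208. ] F [ 0.8 -0.4  0.1] w 85.5
tcp in mag [-144.7 -138.2  208. ] lean 0.03
(array([ 0.0019,  0.3331,  0.0006,  0.0721, -0.5518, -0.2212]), 'calls>= turn 1.1 shift 0.7')
```

```bash
python3 -m pendant '[[[0,0.055,0,0,-0.12,-0.05,0],[0,0.11,0,0,-0.24,-0.1,0],[0,0.165,0,0,-0.35,-0.14,0],[0,0.22,0,0,-0.45,-0.18,0],[0,0.28,0,0,-0.54,-0.22,0]]]'; python3 go.py -90 0 190 40
python3 - <<'E'
from rig import bot, optics
import cv2,pickle
from h import *
ci=optics.camera_info('wrist');im=optics.grab_frame('wrist'); cv2.imwrite("pics/w1.png",im[:,:,::-1]); pickle.dump(ci,open('w1.pkl','wb'))
E
```

```text
t: 1.82
tcp_pos: [567.4, 124.9, 209.4]
eef_rot: [-0.021, 0.88, -0.038, -0.473]
contact_force: [0.3, -2.8, -0.4]
gripper_width: 85.3
t 1.8167 tcp [567.4 124.9 209.4] F [ 0.3 -2.8 -0.4] w 85.3
tcp in mag [-90.9  -4.9 209.4] lean 33.5
(array([ 0.0012,  0.0542,  0.0017,  0.0666, -0.0196,  0.0398]), 'calls>= turn 0.2 shift 0.1')
```

View pics/w1.png

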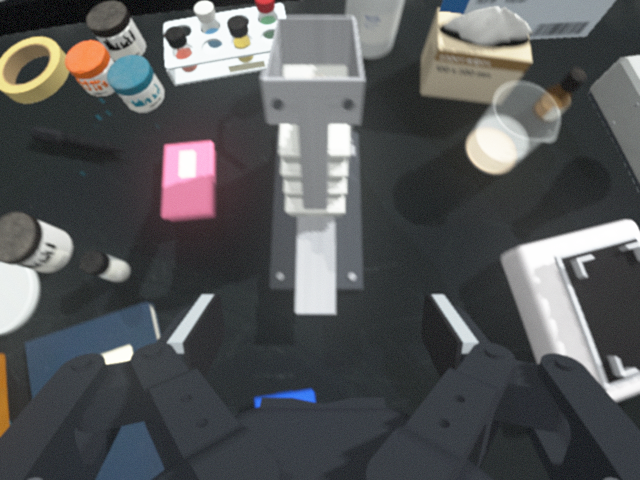

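The wrist view shows the magazine from the front: the landing's end is at about (297–337,313) and the box front at about (285–347,212). Enlarging.

Run:
```python
import cv2
from h import *
t=cv2.imread('pics/w1.png')
cv2.imwrite('pics/w1a.png',crop(t,260,180,120,150,4)); cv2.imwrite('pics/w1b.png',crop(t,490,210,150,200,3))
```

```text
(no output)
```

View pics/w1a.png

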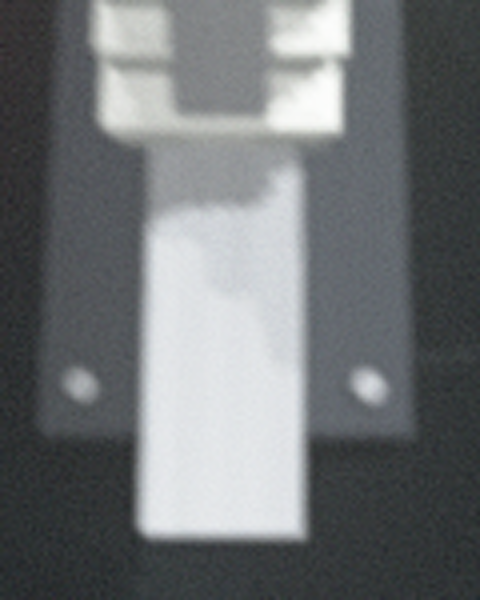

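View pics/w1b.png

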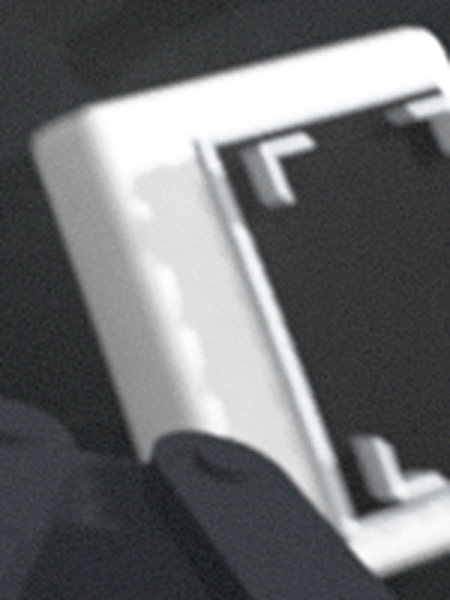

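Run:
```python
import pickle
from h import *
ci=pickle.load(open('w1.pkl','rb'))
u=lambda p,o,s:((p[0]+.5)/s-.5+o[0],(p[1]+.5)/s-.5+o[1])
Ri=R.from_euler('z',PSI,degrees=True).inv()
def s(n,pts,z,o=(260,180),sc=4):
    for p in pts:
        P=pix2plane(ci,u(p,o,sc),z); print(n,P.round(1),'mag',Ri.apply(P-ORG).round(1))
s('land',[(138,539),(306,539),(146,160),(302,160)],45)
s('foot',[(38,435),(415,436),(57,20),(403,20)],9)
s('boxbot',[(108,140),(340,136)],45)
s('boxtop',[(100,122),(344,118)],67)
s('box2 lid front',[(93,54),(349,54)],89)
s('mat TL,BL', [(220,147),(350,520)],68,(490,210),3)
```

```text
land [560.9 153.9  45. ] mag [-100.    23.3   45. ]
land [557.3 112.8  45. ] mag [-99.8 -17.9  45. ]
land [658.9 145.4  45. ] mag [-1.6 23.7 45. ]
land [655.2 104.2  45. ] mag [ -1.5 -17.6  45. ]
foot [593.9 182.4   9. ] mag [-69.6  54.7   9. ]
foot [584.5  78.5   9. ] mag [-69.6 -49.6   9. ]
foot [718.9 171.2   9. ] mag [55.8 54.9  9. ]
foot [709.6  66.8   9. ] mag [ 56.  -49.9   9. ]
boxbot [665.4 155.1  45. ] mag [ 4. 34. 45.]
boxbot [661.1  93.4  45. ] mag [  5.3 -27.8  45. ]
boxtop [662.1 155.1  67. ] mag [ 0.8 33.7 67. ]
boxtop [657.8  94.1  67. ] mag [  2.  -27.4  67. ]
box2 lid front [670.9 153.9  89. ] mag [ 9.7 33.3 89. ]
box2 lid front [665.6  93.5  89. ] mag [  9.8 -27.3  89. ]
mat TL,BL [ 587.4 -115.2   68. ] mag [ -49.2 -242.2   68. ]
mat TL,BL [ 468.7 -127.1   68. ] mag [-166.3 -264.9   68. ]
```

```bash
sed -i 's/^ORG=.*/ORG=np.array([658.8,124.0,0.])/' h.py; python3 go.py -33.5 0 112 42
```

```text
t 1.8667 tcp [562.2 127.4 204.5] F [-3.4  2.6 -2. ] w 85.3
tcp in mag [-96.5  -5.4 204.5] lean 33.25
(array([ 0.0013,  0.0729,  0.0025,  0.4475, -0.0194, -0.0079]), 'calls>= turn 0.2 shift 0.5')
```

```bash
python3 -m pendant '[[[0,0.02,0,0.1,-0.005,0,0],[0,0.05,0,0.22,-0.01,0,0],[0,0.073,0,0.33,-0.02,-0.005,0],[0,0.073,0,0.42,-0.02,-0.008,0],[0,0.073,0.002,0.447,-0.02,-0.008,0]]]';python3 go.py -33.5 0 112 42
python3 - <<'E'
from rig import bot, optics
import cv2,pickle
from h import *
ci=optics.camera_info('wrist');im=optics.grab_frame('wrist'); cv2.imwrite("pics/w2.png",im[:,:,::-1]); pickle.dump(ci,open('w2.pkl','wb'))
E
python3 go.py 33.4 0 37.7 42
```

```text
t: 2.28
tcp_pos: [634.8, 82.9, 124.0]
eef_rot: [0.031, 0.912, -0.017, -0.408]
contact_force: [2.0, -1.4, 1.0]
gripper_width: 85.7
t 2.2833 tcp [634.8  82.9 124. ] F [ 2.  -1.4  1. ] w 85.7
tcp in mag [-20.2 -43.1 124. ] lean 41.96
(array([ 0.0527,  0.0002,  0.0015,  0.0006, -0.1792,  0.0523]), 'calls>= turn 0.2 shift 0.2')
t 2.3333 tcp [632.1  69.8 120.8] F [-1.9 -6.1 -2. ] w 85.2
tcp in mag [-21.7 -56.4 120.8] lean 41.56
(array([ 0.0538,  0.0041, -0.0077,  0.3912, -0.2368,  0.0291]), 'calls>= turn 0.2 shift 0.6')
```

View pics/w2.png

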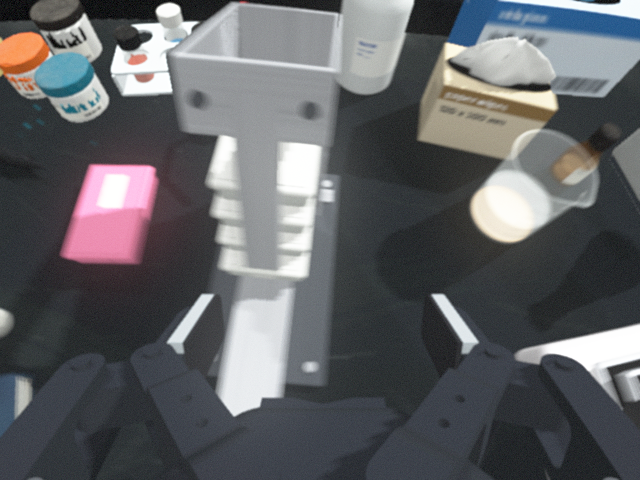

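```bash
python3 - <<'E'
from rig import bot
o=bot.get_obs(); print(o['joints'].round(3),o['qvel'].round(3),o['tau'].round(2),o['contact_force'].round(1))
E
python3 -m pendant '[[[0,0,0,0,0,0,0],[0,0,0,0,0,0,0],[0,0,0,0,0,0,0],[0,0,0,0,0,0,0],[0,0,0,0,0,0,0]]]'
python3 - <<'E'
from rig import bot
o=bot.get_obs(); print(o['joints'].round(3),o['qvel'].round(3),o['tau'].round(2),o['contact_force'].round(1))
E
python3 go.py -33.5 0 112 42
```

```text
[ 0.079  0.208  2.154 -1.116  0.143  2.698] [ 0.051 -0.034 -0.002  0.373  0.132 -0.065] [  7.2  -34.92 -23.02  -1.22  -4.44   0.29] [-1.9 -6.1 -2. ]
t: 2.75
tcp_pos: [633.7, 78.0, 127.2]
eef_rot: [0.029, 0.913, -0.023, -0.407]
contact_force: [-0.2, -0.6, 0.3]
gripper_width: 84.9
[ 0.09   0.201  2.149 -1.097  0.142  2.696] [ 0.001 -0.     0.004 -0.005 -0.001  0.002] [ -0.2  -31.81 -19.47  -0.49  -1.21  -0.  ] [-0.2 -0.6  0.3]
t 2.75 tcp [633.7  78.  127.2] F [-0.2 -0.6  0.3] w 84.9
tcp in mag [-20.8 -48.1 127.2] lean 42.11
(array([ 0.0489, -0.0008, -0.0027,  0.0102, -0.1993,  0.0584]), 'calls>= turn 0.2 shift 0.2')
```

```bash
python3 go.py -60 0 160 25
```

```text
t 2.75 tcp [633.7  78.  127.2] F [-0.2 -0.6  0.3] w 84.9
tcp in mag [-20.8 -48.1 127.2] lean 42.11
(array([ 0.0481, -0.1423, -0.0099, -0.2034, -0.1931,  0.0087]), 'calls>= turn 0.5 shift 0.3')
```

```bash
python3 -m pendant '[[[0,-0.05,0,-0.05,0,0,0],[0,-0.1,0,-0.12,0,0,0],[0.02,-0.14,0,-0.2,-0.08,0,0],[0.05,-0.14,0,-0.2,-0.16,0.008,0],[0.05,-0.14,0,-0.2,-0.19,0.008,0]]]'; python3 go.py -60 0 160 25;  python3 -m pendant '[[[0,0,0,0,0,0,0],[0,0,0,0,0,0,0],[0,0,0,0,0,0,0],[0,0,0,0,0,0,0],[0,0,0,0,0,0,0]]]';python3 go.py -60 0 160 25;python3 - <<'E'
from rig import bot
o=bot.get_obs(); print(o['joints'],o['tcp_pos'],o['eef_rot'])
E
```

```text
t: 3.17
tcp_pos: [596.7, 130.5, 159.5]
eef_rot: [-0.023, 0.842, -0.047, -0.537]
contact_force: [1.9, -2.6, -1.1]
gripper_width: 85.6
t 3.1667 tcp [596.7 130.5 159.5] F [ 1.9 -2.6 -1.1] w 85.6
tcp in mag [-62.4   0.8 159.5] lean 24.95
(array([-0.0037,  0.0006, -0.0079,  0.0024,  0.0032, -0.0096]), 'calls>= turn 0.0 shift 0.0')
t: 3.58
tcp_pos: [598.1, 126.8, 157.1]
eef_rot: [-0.021, 0.843, -0.049, -0.536]
contact_force: [0.9, -0.1, -0.5]
gripper_width: 85.5
t 3.5833 tcp [598.1 126.8 157.1] F [ 0.9 -0.1 -0.5] w 85.5
tcp in mag [-60.7  -2.7 157.1] lean 25.15
(array([-0.0033, -0.001 , -0.0105, -0.0095, -0.0106, -0.0072]), 'calls>= turn 0.0 shift 0.0')
[ 0.18121111  0.1754456   1.87740097 -0.21640449  0.68157253  1.99470316] [598.13835783 126.82706385 157.14036053] [-0.02127278  0.84252794 -0.04941443 -0.53595928]
```

```bash
cat > kin.py <<'E'
import numpy as np
from scipy.spatial.transform import Rotation as R
from scipy.optimize import least_squares
from h import rot
# z-axis-along-link convention
def fk(q,p):
    a0,h,L1,L2,L3,e=p
    Rr=R.from_euler('z',q[0]); T=np.array([0,0,h])+Rr.apply([a0,0,0])
    Rr=Rr*R.from_euler('y',q[1]); T=T+Rr.apply([0,0,L1])
    Rr=Rr*R.from_euler('y',q[2]); T=T+Rr.apply([e,0,L2])
    Rr=Rr*R.from_euler('z',q[3])*R.from_euler('y',q[4])*R.from_euler('z',q[5]); T=T+Rr.apply([0,0,L3])
    return T,Rr
S=[([-1.31803643e+00,2.76604537e-01,1.50615324,-1.8e-05,1.36068041,-1.21013284e-01],[209.787,-534.747,207.226],[-0.1307315,-0.69474438,-0.13203281,0.69484304]),
([.09,.201,2.149,-1.097,.142,2.696],[633.7,78,127.2],[.029,.913,-.023,-.407]),
([0.18121111,0.1754456,1.87740097,-0.21640449,0.68157253,1.99470316],[598.138,126.827,157.14],[-0.02127278,0.84252794,-0.04941443,-0.53595928])]
f=lambda p:np.concatenate([fk(q,p)[0]-np.array(t) for q,t,_ in S])
s=least_squares(f,[0,200,450,460,300,0]); P=s.x
C=[(fk(q,P)[1].inv()*rot(e)) for q,t,e in S]
CT=C[0]
if __name__=='__main__':
    print(P.round(1),s.fun.round(2)); [print(c.as_matrix().round(3)) for c in C]
def ik(pos,Rt,q0):
    def g(q):
        T,Rr=fk(q,P); return np.r_[(T-pos)/100,((Rr*CT).inv()*Rt).as_rotvec()]
    lo=np.array([-2.89,-.75,.22,-1.18,.11,-2.7]);hi=np.array([2.89,2.08,2.7,4.32,2.71,2.7])
    r=least_squares(g,np.clip(q0,lo+1e-3,hi-1e-3),bounds=(lo,hi)); return r.x,np.sqrt(2*r.cost)
E
python3 kin.py
```

```text
[ 663.9  193.4 -367.4  -43.7 -128.  -228.1] [-67.48 -16.21  -7.    -2.38  -4.84  -5.81   3.85   1.08  12.81]
[[ 0. -1. -0.]
 [-0.  0. -1.]
 [ 1.  0. -0.]]
[[ 0.001 -1.     0.001]
 [ 0.    -0.001 -1.   ]
 [ 1.     0.001  0.   ]]
[[-0. -1. -0.]
 [ 0.  0. -1.]
 [ 1. -0.  0.]]
```

```bash
sed -i 's/a0,h,L1,L2,L3,e=p/d,h,L1,L2,L3,e=p/; s/apply(\[a0,0,0\])/apply([0,d,0])/; s/\[0,200,450,460,300,0\])/[70,200,450,460,300,0],bounds=([-300,0,200,200,100,-150],[300,500,700,700,500,150]))/' kin.py; python3 kin.py
```

```text
[ 69.4 137.3 628.8 421.3 387.4  60.3] [ 0.02 -0.01  0.05  0.03 -0.09  0.03 -0.05  0.06 -0.07]
[[ 0. -1. -0.]
 [-0.  0. -1.]
 [ 1.  0. -0.]]
[[ 0.001 -1.     0.001]
 [ 0.    -0.001 -1.   ]
 [ 1.     0.001  0.   ]]
[[-0. -1. -0.]
 [ 0.  0. -1.]
 [ 1. -0.  0.]]
```

```bash
cat > t.py <<'E'
from kin import *; from h import *
for lean in (30,34,38,42,45):
    s,c=np.sin(np.radians(lean)),np.cos(np.radians(lean))
    pc=np.array([16,0,57]); tcp=pc+26*np.array([s,0,-c])
    for flip in (-1,1):
      for j4,sg in ((0,1),(np.pi,-1)):
        best=None
        j6=1.9 if flip*sg==-1 else -1.3
        q,e=None,None
        out=[]
        for nm,off in (('app',-80),('grasp',0),('drawn',None)):
            t=tcp+np.array([s,0,-c])*off if off is not None else tcp+[-105,0,0]
            q,e=ik(mag(*t),toolR(lean,PSI,flip),[.2,.2,2,j4,.4,j6])
            out.append((nm,q.round(2).tolist(),round(e,3)))
        if max(o[2] for o in out)<.01: print(lean,flip,'j4~',round(j4,1)); [print('   ',o) for o in out]
        else: print(lean,flip,round(j4,1),'bad',[o[2] for o in out],[o[1][4] for o in out])
E
python3 t.py
```

```text
30 -1 j4~ 0
    ('app', [0.16, 0.28, 1.94, -0.3, 0.43, 2.06], np.float64(0.0))
    ('grasp', [0.14, 0.42, 1.94, -0.41, 0.29, 2.16], np.float64(0.0))
    ('drawn', [0.2, 0.31, 2.15, -0.69, 0.22, 2.5], np.float64(0.0))
30 -1 3.1 bad [np.float64(0.237), np.float64(0.159), np.float64(0.11)] [0.11, 0.11, 0.11]
30 1 j4~ 0
    ('app', [0.16, 0.28, 1.94, -0.3, 0.43, -1.08], np.float64(0.0))
    ('grasp', [0.14, 0.42, 1.94, -0.41, 0.29, -0.98], np.float64(0.0))
    ('drawn', [0.2, 0.31, 2.15, -0.69, 0.22, -0.64], np.float64(0.0))
30 1 3.1 bad [np.float64(0.237), np.float64(0.159), np.float64(0.11)] [0.11, 0.11, 0.11]
34 -1 0 bad [np.float64(0.0), np.float64(0.0), np.float64(0.038)] [0.32, 0.2, 0.17]
34 -1 3.1 bad [np.float64(0.168), np.float64(0.095), np.float64(0.053)] [0.11, 0.11, 0.15]
34 1 0 bad [np.float64(0.0), np.float64(0.0), np.float64(0.01)] [0.32, 0.2, 0.18]
34 1 3.1 bad [np.float64(0.168), np.float64(0.095), np.float64(0.053)] [0.11, 0.11, 0.15]
38 -1 0 bad [np.float64(0.0), np.float64(0.043), np.float64(0.1)] [0.22, 0.15, 0.14]
38 -1 3.1 bad [np.float64(0.102), np.float64(0.037),
[... 473 characters left out ...]

42 1 3.1 bad [np.float64(0.039), np.float64(0.0), np.float64(0.0)] [0.19, 0.21, 0.32]
45 -1 0 bad [np.float64(0.112), np.float64(0.154), np.float64(0.211)] [0.14, 0.11, 0.11]
45 -1 j4~ 3.1
    ('app', [0.22, 0.29, 2.2, 4.26, 0.24, -2.45], np.float64(0.0))
    ('grasp', [0.18, 0.45, 2.15, 3.85, 0.29, -2.07], np.float64(0.0))
    ('drawn', [0.26, 0.37, 2.35, 3.78, 0.42, -1.92], np.float64(0.0))
45 1 0 bad [np.float64(0.091), np.float64(0.14), np.float64(0.194)] [0.19, 0.14, 0.17]
45 1 j4~ 3.1
    ('app', [0.22, 0.29, 2.2, 4.26, 0.24, 0.69], np.float64(0.0))
    ('grasp', [0.18, 0.45, 2.15, 3.85, 0.29, 1.07], np.float64(0.0))
    ('drawn', [0.26, 0.37, 2.35, 3.78, 0.42, 1.22], np.float64(0.0))
```

```bash
cat > t2.py <<'E'
from kin import *; from h import *
for lean in (30,31,32,33):
  for px,pz in ((8,57),(10,62)):
    s,c=np.sin(np.radians(lean)),np.cos(np.radians(lean))
    tcp=np.array([px,0,pz])+26*np.array([s,0,-c])
    cn=tcp-73*np.array([s,0,-c])+42.5*np.array([c,0,s])
    print(lean,px,pz,'tcp',tcp.round(1),'corner',cn.round(1),'stack front at that z',((cn[2]-45)*.364).round(1))
    q=[.15,.3,1.94,-.3,.43,2.06]
    for dx in (0,-30,-60,-90,-110):
        q,e=ik(mag(*(tcp+[dx,0,0])),toolR(lean,PSI,-1),q); print('   ',dx,q.round(2),e.round(4))
E
python3 t2.py
```

```text
30 8 57 tcp [21.   0.  34.5] corner [ 21.3   0.  119. ] stack front at that z 26.9
    0 [ 0.14  0.41  1.96 -0.42  0.28  2.18] 0.0
    -30 [ 0.16  0.38  2.02 -0.49  0.26  2.26] 0.0
    -60 [ 0.17  0.35  2.08 -0.57  0.24  2.36] 0.0
    -90 [ 0.19  0.32  2.14 -0.67  0.23  2.47] 0.0
    -110 [ 0.21  0.3   2.17 -0.74  0.22  2.55] 0.0
30 10 62 tcp [23.   0.  39.5] corner [ 23.3   0.  124. ] stack front at that z 28.7
    0 [ 0.14  0.41  1.95 -0.4   0.3   2.16] 0.0
    -30 [ 0.16  0.37  2.01 -0.47  0.27  2.24] 0.0
    -60 [ 0.17  0.34  2.07 -0.54  0.26  2.32] 0.0
    -90 [ 0.19  0.31  2.13 -0.62  0.24  2.43] 0.0
    -110 [ 0.2   0.29  2.16 -0.69  0.23  2.5 ] 0.0
31 8 57 tcp [21.4  0.  34.7] corner [ 20.2   0.  119.2] stack front at that z 27.0
    0 [ 0.14  0.41  1.97 -0.49  0.26  2.25] 0.0
    -30 [ 0.16  0.38  2.03 -0.57  0.24  2.35] 0.0
    -60 [ 0.18  0.35  2.09 -0.67  0.22  2.46] 0.0
    -90 [ 0.2   0.32  2.15 -0.78  0.21  2.59] 0.0
    -110 [ 0.21  0.3   2.19 -0.86  0.2   2.68] 0.0
31 10 62 tcp [23.4  0.  39.7] corner [ 22.2   0.  124.2] stack front at that z 28.8
    0 [ 0.14  0.4  
[... 881 characters left out ...]
88  0.2   2.7 ] 0.0059
33 8 57 tcp [22.2  0.  35.2] corner [ 18.    0.  119.6] stack front at that z 27.1
    0 [ 0.15  0.41  2.   -0.66  0.21  2.43] 0.0
    -30 [ 0.17  0.38  2.06 -0.79  0.2   2.57] 0.0
    -60 [ 0.18  0.35  2.12 -0.91  0.19  2.7 ] 0.0023
    -90 [ 0.19  0.32  2.16 -0.9   0.18  2.7 ] 0.0185
    -110 [ 0.2   0.3   2.19 -0.89  0.18  2.7 ] 0.029
33 10 62 tcp [24.2  0.  40.2] corner [ 20.    0.  124.6] stack front at that z 29.0
    0 [ 0.15  0.4   1.99 -0.62  0.22  2.38] 0.0
    -30 [ 0.16  0.37  2.05 -0.73  0.21  2.51] 0.0
    -60 [ 0.18  0.34  2.11 -0.86  0.19  2.65] 0.0
    -90 [ 0.2   0.31  2.16 -0.9   0.19  2.7 ] 0.011
    -110 [ 0.2   0.29  2.19 -0.89  0.19  2.7 ] 0.0214
```

```bash
python3 go.py -25 0 110 31
```

```text
t 3.5833 tcp [598.1 126.8 157.1] F [ 0.9 -0.1 -0.5] w 85.5
tcp in mag [-60.7  -2.7 157.1] lean 25.15
(array([-0.0027,  0.049 , -0.0107,  0.231 , -0.0162, -0.049 ]), 'calls>= turn 0.2 shift 0.3')
```

```bash
python3 -m pendant '[[[0,0.02,-0.004,0.08,0,-0.01,0],[-0.003,0.04,-0.01,0.16,-0.016,-0.03,0],[-0.003,0.049,-0.01,0.22,-0.016,-0.05,0],[-0.003,0.049,-0.01,0.231,-0.016,-0.05,0],[-0.003,0.049,-0.01,0.231,-0.016,-0.05,0]]]';python3 go.py -25 0 110 31
python3 - <<'E'
from rig import bot, optics
import cv2,pickle
from h import *
ci=optics.camera_info('wrist');im=optics.grab_frame('wrist'); cv2.imwrite("pics/w3.png",im[:,:,::-1]); pickle.dump(ci,open('w3.pkl','wb'))
E
python3 go.py 21.4 0 37.7 31
```

```text
t: 4.0
tcp_pos: [634.5, 126.2, 109.5]
eef_rot: [-0.022, 0.869, -0.04, -0.493]
contact_force: [-0.0, 0.9, -0.3]
gripper_width: 85.2
t 4.0 tcp [634.5 126.2 109.5] F [-0.   0.9 -0.3] w 85.2
tcp in mag [-24.4  -0.  109.5] lean 30.9
(array([ 0.0001,  0.0008, -0.0008, -0.0027, -0.0002,  0.001 ]), 'calls>= turn 0.0 shift 0.0')
t 4.05 tcp [635.3 126.5 111. ] F [-0.5 -0.3 -0.3] w 85.7
tcp in mag [-23.6   0.3 111. ] lean 31.03
(array([-1.00e-04, -3.00e-04, -5.00e-04,  3.44e-01,  1.00e-03, -3.30e-03]), 'calls>= turn 0.0 shift 0.4')
```

View pics/w3.png

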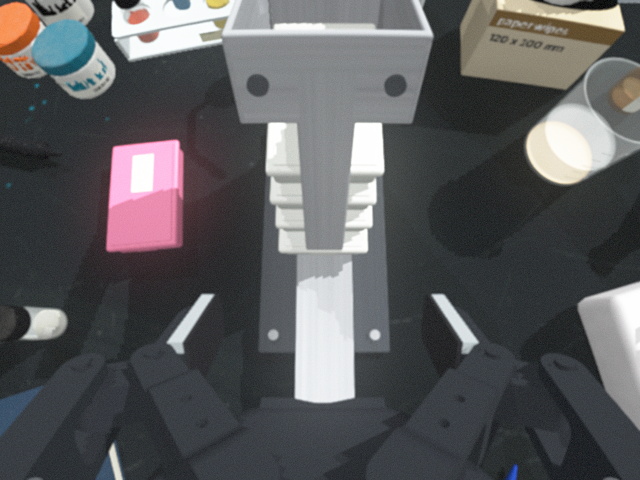

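Run:
```python
import pickle,cv2
from h import *
ci=pickle.load(open('w3.pkl','rb')); Ri=R.from_euler('z',PSI,degrees=True).inv()
im=cv2.imread('pics/w3.png'); cv2.imwrite('pics/w3a.png',crop(im,260,200,130,70,6))
for z,p in ((45,(281,254)),(45,(367,254)),(67,(278,232)),(67,(369,231)),(45,(295,399)),(45,(355,401)),(9,(260,351)),(9,(389,351))): print(z,p,Ri.apply(pix2plane(ci,p,z)-ORG).round(1))
```

```text
45 (281, 254) [ 0.4 30.2 45. ]
45 (367, 254) [  0.3 -32.3  45. ]
67 (278, 232) [11.2 30.  67. ]
67 (369, 231) [ 11.8 -31.2  67. ]
45 (295, 399) [-98.2  18.6  45. ]
45 (355, 401) [-99.6 -21.4  45. ]
9 (260, 351) [-70.3  49.2   9. ]
9 (389, 351) [-70.5 -52.2   9. ]
```

View pics/w3a.png

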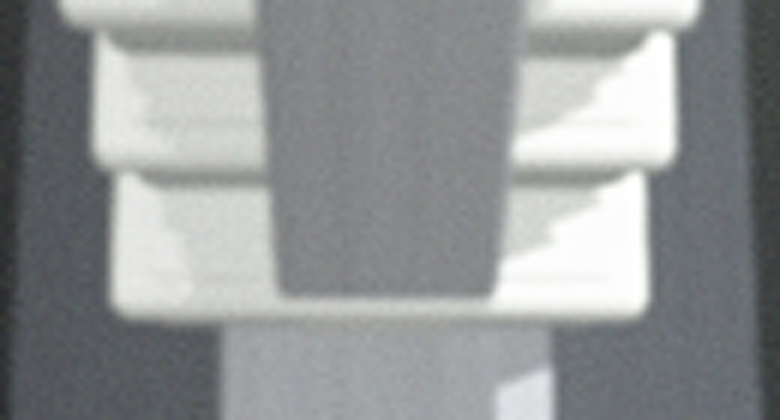

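```bash
sed -i 's/^ORG=.*/ORG=np.array([659.5,123.0,0.])/' h.py; python3 go.py 21.4 0 37.7 31; python3 -m pendant '[[[0,0,0,0.06,0.004,-0.002,0],[0,0,0,0.11,0.004,-0.003,0],[0,0,0,0.16,0.004,-0.003,0],[0,0,0,0.2,0.004,-0.003,0],[0,0,0,0.22,0.004,-0.003,0]]]';python3 go.py 21.4 0 37.7 31
```

```text
t 4.05 tcp [635.3 126.5 111. ] F [-0.5 -0.3 -0.3] w 85.7
tcp in mag [-24.4   1.3 111. ] lean 31.03
(array([-1.000e-04, -3.000e-04, -5.000e-04,  3.456e-01,  4.700e-03,
       -6.000e-03]), 'calls>= turn 0.0 shift 0.4')
t: 4.47
tcp_pos: [664.8, 123.1, 63.4]
eef_rot: [-0.022, 0.87, -0.04, -0.492]
contact_force: [-0.1, -0.7, 0.2]
gripper_width: 85.2
t 4.4667 tcp [664.8 123.1  63.4] F [-0.1 -0.7  0.2] w 85.2
tcp in mag [ 5.3  0.6 63.4] lean 31.04
(array([ 0.    , -0.0003, -0.0004,  0.1214,  0.0023, -0.0023]), 'calls>= turn 0.0 shift 0.1')
```

```bash
python3 -m pendant '[[[0,0,0,0.03,0.002,-0.002,0],[0,0,0,0.06,0.002,-0.002,0],[0,0,0,0.09,0.002,-0.002,0],[0,0,0,0.11,0.002,-0.002,0],[0,0,0,0.121,0.002,-0.002,0]]]';python3 go.py 21.4 0 37.7 31
python3 - <<'E'
from rig import bot, optics
import cv2
for n in('wrist','scene'):
  im=optics.grab_frame(n); cv2.imwrite(f"pics/{n}4.png",im[:,:,::-1])
im=cv2.imread('pics/scene4.png'); cv2.imwrite('pics/scene4a.png',cv2.resize(im[150:310,190:400],None,fx=3.7,fy=3.7,interpolation=cv2.INTER_CUBIC))
E
```

```text
t: 4.88
tcp_pos: [680.6, 121.3, 38.3]
eef_rot: [-0.022, 0.87, -0.04, -0.491]
contact_force: [-0.4, 0.0, -0.6]
gripper_width: 85.4
t 4.8833 tcp [680.6 121.3  38.3] F [-0.4  0.  -0.6] w 85.4
tcp in mag [21.2  0.2 38.3] lean 31.08
(array([ 0.0001, -0.0007, -0.0002,  0.0026,  0.0008,  0.0007]), 'calls>= turn 0.0 shift 0.0')
```

View pics/wrist4.png

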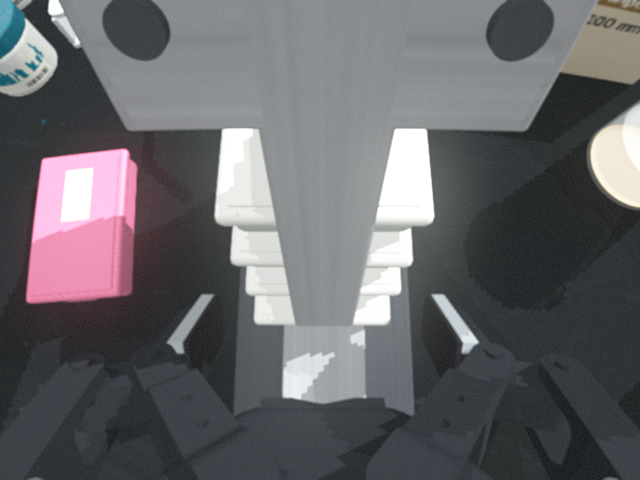

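View pics/scene4a.png

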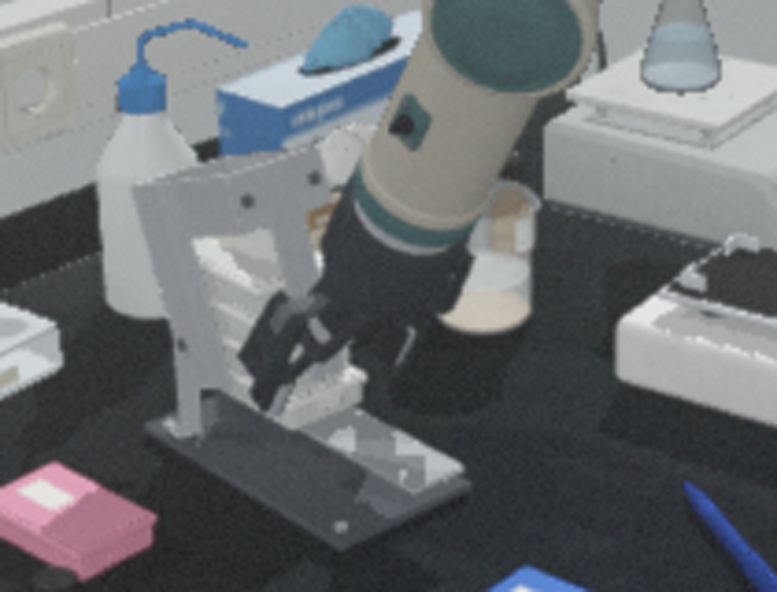

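```bash
python3 -m pendant '[[[0,0,0,0,0,0,60],[0,0,0,0,0,0,120],[0,0,0,0,0,0,255],[0,0,0,0,0,0,255],[0,0,0,0,0,0,255]]]';python3 -m pendant '[[[0,0,0,0,0,0,255],[0,0,0,0,0,0,255],[0,0,0,0,0,0,255],[0,0,0,0,0,0,255],[0,0,0,0,0,0,255]]]';python3 go.py 21.4 0 37.7 31
```

```text
t: 5.4
tcp_pos: [680.9, 121.6, 40.2]
eef_rot: [-0.022, 0.87, -0.039, -0.49]
contact_force: [-1.9, 0.2, 4.1]
gripper_width: 57.6
t: 5.82
tcp_pos: [680.9, 121.5, 40.2]
eef_rot: [-0.022, 0.87, -0.039, -0.49]
contact_force: [-2.8, 1.3, 6.0]
gripper_width: 57.7
t 5.8167 tcp [680.9 121.5  40.2] F [-2.8  1.3  6. ] w 57.7
tcp in mag [21.4  0.5 40.2] lean 31.21
(array([ 0.    , -0.0018,  0.0001,  0.0084,  0.002 ,  0.0053]), 'calls>= turn 0.0 shift 0.0')
```

```bash
python3 go.py -18.6 0 39.5 31
```

```text
t 5.8167 tcp [680.9 121.5  40.2] F [-2.8  1.3  6. ] w 57.7
tcp in mag [21.4  0.5 40.2] lean 31.21
(array([ 0.000e+00, -1.800e-03,  1.000e-04, -8.070e-02,  1.900e-03,
        1.384e-01]), 'calls>= turn 0.0 shift 0.2')
```

```bash
python3 -m pendant '[[[0,0,0,-0.0165,0,0.0275,255],[0,0,0,-0.033,0,0.055,255],[0,0,0,-0.0495,0,0.0825,255],[0,0,0,-0.066,0,0.11,255],[0,0,0,-0.0825,0,0.1375,255]]]';python3 go.py -18.6 0 39.5 31; python3 -c "
from rig import bot;print(bot.get_obs()['joints'].round(2))"
```

```text
t: 6.23
tcp_pos: [642.3, 125.6, 40.4]
eef_rot: [-0.023, 0.871, -0.039, -0.489]
contact_force: [3.6, -0.5, 1.6]
gripper_width: 56.4
t 6.2333 tcp [642.3 125.6  40.4] F [ 3.6 -0.5  1.6] w 56.4
tcp in mag [-17.4   1.   40.4] lean 31.35
(array([ 0.    , -0.0029,  0.0008,  0.0007,  0.0041,  0.006 ]), 'calls>= turn 0.0 shift 0.0')
[ 0.16  0.36  2.05 -0.59  0.24  2.37]
```

Run:
```python
from rig import bot, optics
import cv2
for n in('wrist','scene'):
  im=optics.grab_frame(n); cv2.imwrite(f"pics/{n}5.png",im[:,:,::-1])
im=cv2.imread('pics/scene5.png'); cv2.imwrite('pics/scene5a.png',cv2.resize(im[180:310,210:340],None,fx=4.5,fy=4.5,interpolation=cv2.INTER_CUBIC))
```

```text
(no output)
```

View pics/wrist5.png

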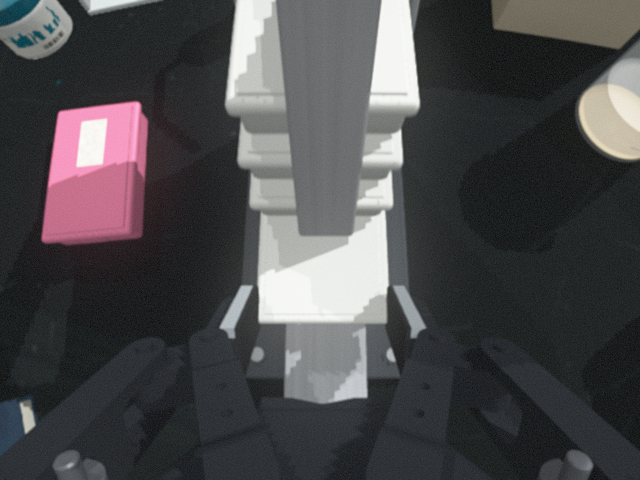

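View pics/scene5a.png

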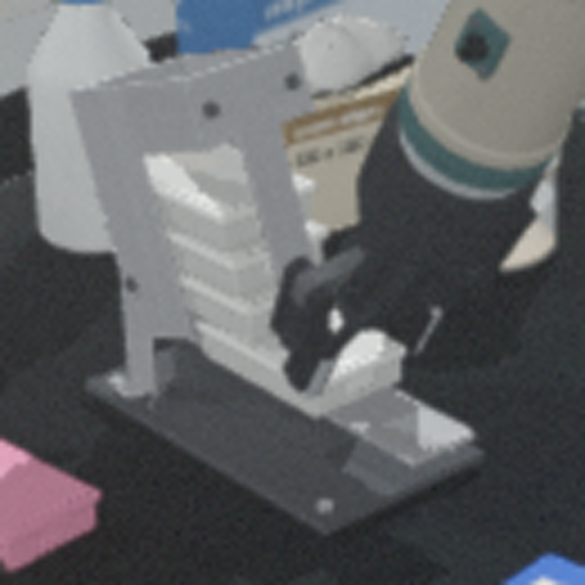

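The box follows without slipping: its front edge stays at row ~322 in the wrist view. I'll keep drawing.

```bash
python3 -m pendant '[[[0,0,0,-0.0155,0,0.0255,255],[0,0,0,-0.031,0,0.051,255],[0,0,0,-0.0465,0.002,0.0765,255],[0,0,0,-0.062,0.003,0.102,255],[0,0,0,-0.0742,0.004,0.1235,255]]]'; python3 -m pendant '[[[0,0,0,-0.0155,0,0.0255,255],[0,0,0,-0.031,0,0.051,255],[0,0,0,-0.0465,0,0.0765,255],[0,0,0,-0.062,0,0.102,255],[0,0,0,-0.0742,0,0.1235,255]]]';python3 go.py -90 0 39.5 31
python3 - <<'E'
from rig import bot, optics
print(bot.get_obs()['joints'].round(2))
import cv2
for n in('wrist','scene'):
  im=optics.grab_frame(n); cv2.imwrite(f"pics/{n}6.png",im[:,:,::-1])
im=cv2.imread('pics/scene6.png'); cv2.imwrite('pics/scene6a.png',cv2.resize(im[180:310,210:340],None,fx=4.5,fy=4.5,interpolation=cv2.INTER_CUBIC))
E
```

```text
t: 6.75
tcp_pos: [605.8, 127.9, 40.4]
eef_rot: [-0.022, 0.871, -0.039, -0.49]
contact_force: [2.5, -0.3, 4.3]
gripper_width: 56.9
t: 7.17
tcp_pos: [569.8, 131.1, 40.2]
eef_rot: [-0.023, 0.871, -0.039, -0.49]
contact_force: [2.5, 0.1, 4.2]
gripper_width: 56.7
t 7.1667 tcp [569.8 131.1  40.2] F [2.5 0.1 4.2] w 56.7
tcp in mag [-90.   -0.   40.2] lean 31.29
(array([-0.    , -0.0024,  0.0006,  0.0025, -0.0002,  0.0013]), 'calls>= turn 0.0 shift 0.0')
[ 0.21  0.29  2.19 -0.84  0.21  2.66]
```

View pics/wrist6.png

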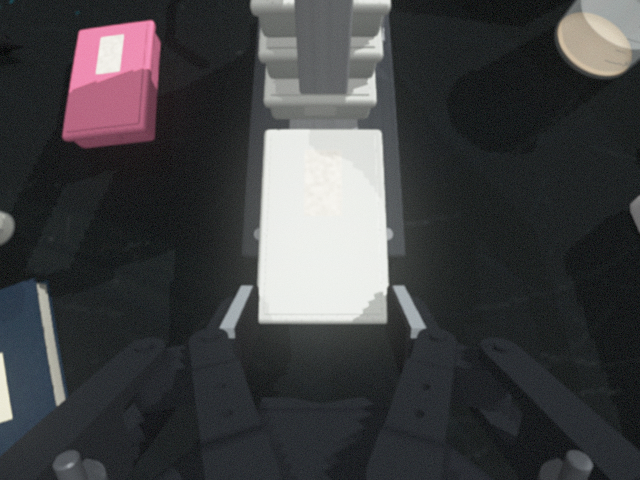

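View pics/scene6a.png

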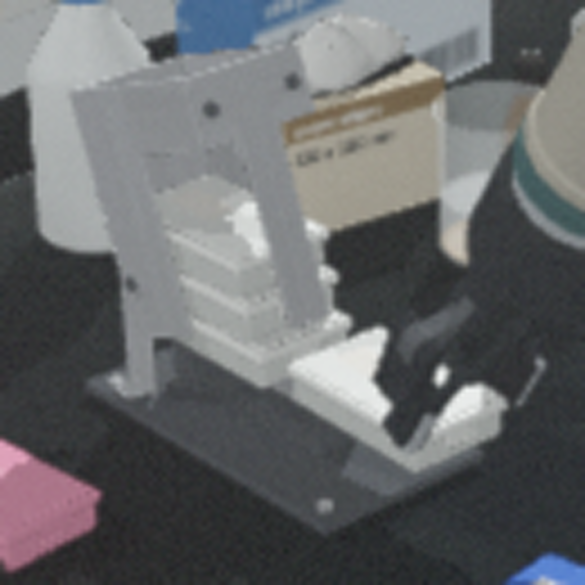

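```bash
python3 -m pendant '[[[0,0,0,0,0,0,120],[0,0,0,0,0,0,60],[0,0,0,0,0,0,0],[0,0,0,0,0,0,0],[0,0,0,0,0,0,0]]]'; python3 -m pendant '[[[0,0,0,-0.06,0,0,0],[0,0,0,-0.14,0,0,0],[0,0,0,-0.24,0,0,0],[0,0,0,-0.34,0,0,0],[0,0,0,-0.4,0,0,0]]]'; python3 go.py -64 0 140 0;  python3 - <<'E'
from rig import bot, optics
import cv2
for n in('wrist',):
  im=optics.grab_frame(n); cv2.imwrite(f"pics/{n}7.png",im[:,:,::-1])
E
```

```text
t: 7.68
tcp_pos: [568.2, 130.3, 38.3]
eef_rot: [-0.022, 0.87, -0.04, -0.492]
contact_force: [0.6, 0.6, 0.6]
gripper_width: 85.4
t: 8.1
tcp_pos: [516.4, 135.4, 125.9]
eef_rot: [-0.023, 0.87, -0.04, -0.491]
contact_force: [0.7, -0.2, 1.1]
gripper_width: 85.3
t 8.1 tcp [516.4 135.4 125.9] F [ 0.7 -0.2  1.1] w 85.3
tcp in mag [-143.7   -0.6  125.9] lean 31.14
(array([-2.000e-04, -2.595e-01,  2.000e-04,  1.164e-01, -2.500e-03,
       -3.020e-01]), 'calls>= turn 0.9 shift 0.4')
```

View pics/wrist7.png

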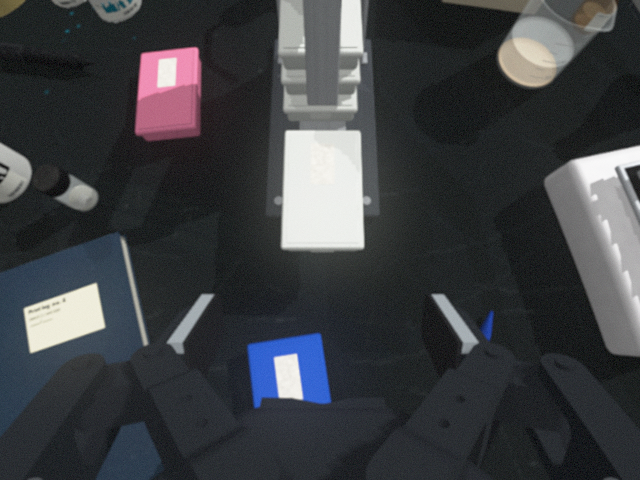

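```bash
python3 -m pendant '[[[0,-0.058,0,0.02,0,-0.06,0],[0,-0.116,0,0.05,0,-0.13,0],[0,-0.174,0,0.08,0,-0.2,0],[0,-0.232,0,0.105,0,-0.27,0],[0,-0.26,0,0.116,-0.002,-0.302,0]]]'; python3 -m pendant '[[[0,0,0,0,0,0,0],[0,0,0,0,0,0,0],[0,0,0,0,0,0,0],[0,0,0,0,0,0,0],[0,0,0,0,0,0,0]]]'; python3 go.py -64 0 140 0;  python3 - <<'E'
from rig import bot, optics
import cv2,pickle
ci=optics.camera_info('wrist');im=optics.grab_frame('wrist'); cv2.imwrite(f"pics/wrist8.png",im[:,:,::-1]);pickle.dump(ci,open('w8.pkl','wb'))
im=optics.grab_frame('scene'); cv2.imwrite('pics/scene8a.png',cv2.resize(im[150:310,190:400,::-1],None,fx=3.7,fy=3.7,interpolation=cv2.INTER_CUBIC))
E
```

```text
t: 8.57
tcp_pos: [601.2, 127.6, 139.5]
eef_rot: [0.033, -0.706, 0.032, 0.707]
contact_force: [1.1, -0.2, -0.7]
gripper_width: 85.1
t: 8.98
tcp_pos: [594.6, 128.7, 138.6]
eef_rot: [0.032, -0.706, 0.032, 0.707]
contact_force: [-0.5, 0.6, 0.4]
gripper_width: 85.4
t 8.9833 tcp [594.6 128.7 138.6] F [-0.5  0.6  0.4] w 85.4
tcp in mag [-65.1  -0.2 138.6] lean 0.14
(array([ 0.0002,  0.0011, -0.0003, -0.0056, -0.0006, -0.0044]), 'calls>= turn 0.0 shift 0.0')
```

View pics/wrist8.png

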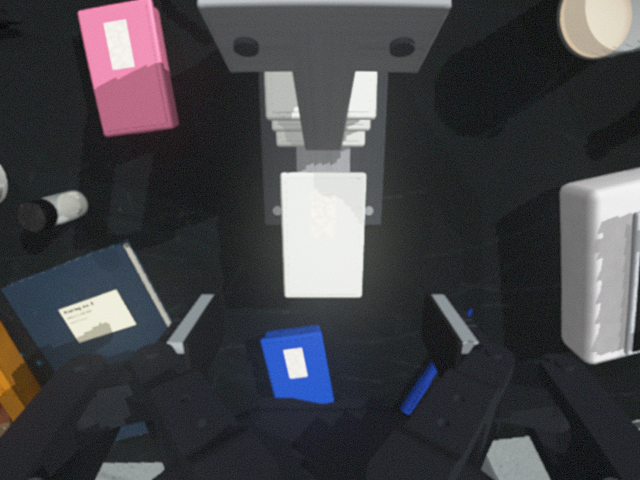

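View pics/scene8a.png

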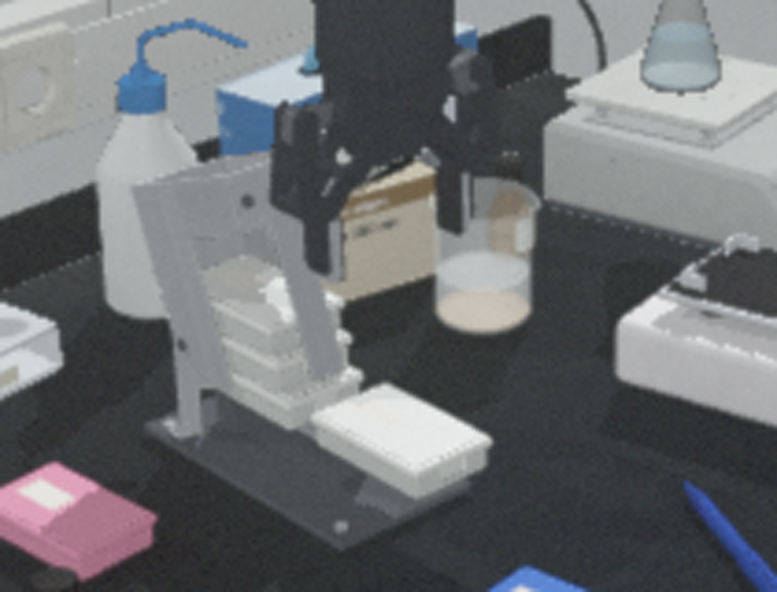

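```bash
python3 - <<'E'
import pickle
from h import *
ci=pickle.load(open('w8.pkl','rb')); Ri=R.from_euler('z',PSI,degrees=True).inv()
Q=[]
for z,p in ((67,(280,172)),(67,(366.5,172)),(67,(362.5,297)),(67,(284,296))): 
    W=pix2plane(ci,p,z);Q.append(W);print(p,W.round(1),Ri.apply(W-ORG).round(1))
print(np.mean(Q,0),Ri.apply(np.mean(Q,0)-ORG))
E
python3 go.py -64 0 46 0
```

```text
(280, 172) [643.6 153.9  67. ] [-18.6  29.4  67. ]
(366.5, 172) [638.2  94.7  67. ] [-18.6 -30.1  67. ]
(362.5, 297) [543.5 102.9  67. ] [-113.7  -30.6   67. ]
(284, 296) [549.9 162.8  67. ] [-112.8   29.7   67. ]
[593.79673739 128.59171633  67.        ] [-65.93964585  -0.38615316  67.        ]
t 9.0833 tcp [595.3 128.9 139.2] F [ 0.1  0.2 -0.1] w 85.5
tcp in mag [-64.5   0.  139.2] lean 0.06
(array([ 3.000e-04,  5.000e-04, -1.000e-04,  3.727e-01, -0.000e+00,
       -2.300e-03]), 'calls>= turn 0.0 shift 0.4')
```

```bash
python3 -m pendant '[[[0,0,0,0.09,0,0.006,0],[0,0,0,0.18,0.001,0.006,0],[0,0,0,0.27,0.001,0.006,0],[0,0,0,0.34,0.001,0.006,0],[0,0,0,0.373,0.001,0.006,0]]]'; python3 -m pendant '[[[0,0,0,0,0,0,60],[0,0,0,0,0,0,120],[0,0,0,0,0,0,255],[0,0,0,0,0,0,255],[0,0,0,0,0,0,255]]]'; python3 go.py -66 0 46 0;python3 -m pendant '[[[0,0,0,0,0,0,255],[0,0,0,0,0,0,255],[0,0,0,-0.02,0,0,255],[0,0,0,-0.05,0,0,255],[0,0,0,-0.08,0,0,255]]]';python3 -m pendant '[[[0,0,0,0,0,0,255],[0,0,0,0,0,0,255],[0,0,0,0,0,0,255],[0,0,0,0,0,0,255],[0,0,0,0,0,0,255]]]'; python3 go.py -66 0 66 0
python3 - <<'E'
from rig import bot, optics
import cv2,pickle
ci=optics.camera_info('wrist');im=optics.grab_frame('wrist'); cv2.imwrite(f"pics/wrist9.png",im[:,:,::-1]);pickle.dump(ci,open('w9.pkl','wb'))
im=optics.grab_frame('scene'); cv2.imwrite('pics/scene9a.png',cv2.resize(im[150:310,190:400,::-1],None,fx=3.7,fy=3.7,interpolation=cv2.INTER_CUBIC))
E
```

```text
t: 9.5
tcp_pos: [592.6, 128.4, 43.7]
eef_rot: [0.032, -0.705, 0.032, 0.708]
contact_force: [-0.8, -0.3, 0.4]
gripper_width: 85.5
t: 9.92
tcp_pos: [595.9, 128.5, 46.8]
eef_rot: [-0.032, 0.707, -0.032, -0.706]
contact_force: [-0.1, -0.5, 0.1]
gripper_width: 25.2
t 9.9167 tcp [595.9 128.5  46.8] F [-0.1 -0.5  0.1] w 25.2
tcp in mag [-63.9  -0.3  46.8] lean 0.06
(array([-0.    , -0.0005,  0.0001,  0.0032, -0.001 ,  0.0085]), 'calls>= turn 0.0 shift 0.0')
t: 10.33
tcp_pos: [595.0, 128.4, 66.2]
eef_rot: [0.032, -0.706, 0.032, 0.707]
contact_force: [0.2, -0.3, 0.1]
gripper_width: 0.1
t: 10.75
tcp_pos: [594.7, 128.4, 65.2]
eef_rot: [0.032, -0.706, 0.032, 0.707]
contact_force: [0.5, -0.4, 0.5]
gripper_width: -0.0
t 10.75 tcp [594.7 128.4  65.2] F [ 0.5 -0.4  0.5] w -0.0
tcp in mag [-65.   -0.5  65.2] lean 0.12
(array([-0.0001,  0.001 , -0.0002, -0.0032, -0.0022,  0.004 ]), 'calls>= turn 0.0 shift 0.0')
```

View pics/wrist9.png

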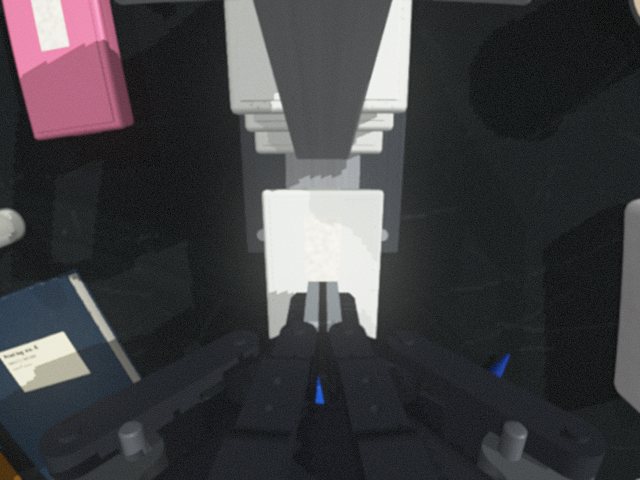

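View pics/scene9a.png

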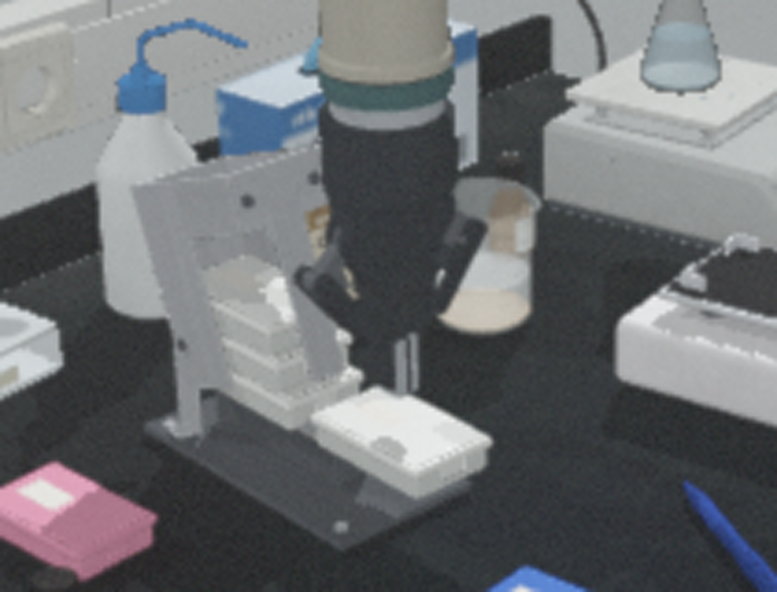

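Run:
```python
import pickle
from h import *
from rig import bot,optics
o=bot.get_obs(); ci=pickle.load(open('w9.pkl','rb')); Rc=rot(o['eef_rot'])
for d in (0,-10,-19,-38): print(d,proj(ci,o['tcp_pos']+Rc.apply([d,0,0])).round(0))
Ri=R.from_euler('z',PSI,degrees=True).inv()
for p in ((264,190),(384,190),(378,338),(270,338)): print(Ri.apply(pix2plane(ci,p,67)-ORG).round(1))
cs=optics.camera_info('scene'); 
for d in (0,-19): print(((proj(cs,o['tcp_pos']+Rc.apply([d,0,0]))-[190,150])*3.7).round(0))
```

```text
0 [[323. 277.]]
-10 [[323. 285.]]
-19 [[323. 293.]]
-38 [[323. 314.]]
[-18.7  28.   67. ]
[-18.7 -29.8  67. ]
[-101.2  -30.9   67. ]
[-101.1   29.    67. ]
[[398. 425.]]
[[397. 396.]]
```

Run:
```python
import cv2
from h import *
a=cv2.imread('pics/scene9a.png'); b=cv2.imread('pics/wrist9.png')
cv2.imwrite('pics/x1.png',np.hstack([cv2.resize(a[290:510,290:510],(400,400),interpolation=2),cv2.resize(b[250:380,260:390],(400,400),interpolation=2)]))
```

```text
(no output)
```

View pics/x1.png

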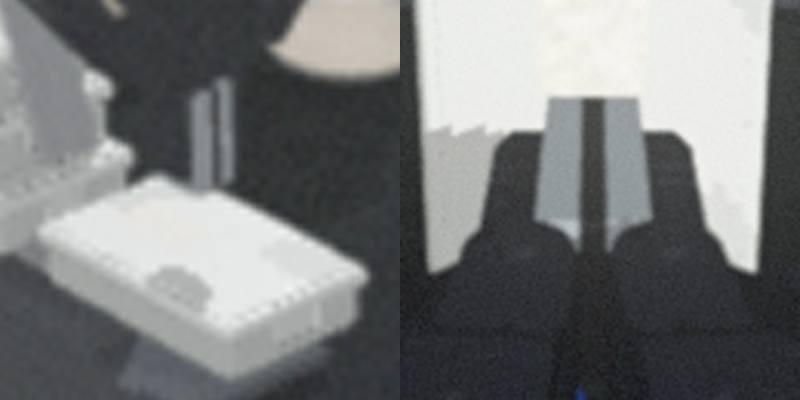

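Run:
```python
import pickle
from h import *
from rig import bot,optics
o=bot.get_obs(); ci=pickle.load(open('w9.pkl','rb')); Rc=rot(o['eef_rot'])
for d in (0,-5,-10,-15,-19,-25): print(d,proj(ci,o['tcp_pos']+Rc.apply([d,0,-11])).round(0),proj(ci,o['tcp_pos']+Rc.apply([d,0,11])).round(0))
```

```text
0 [[323. 257.]] [[323. 296.]]
-5 [[323. 261.]] [[323. 300.]]
-10 [[323. 265.]] [[323. 305.]]
-15 [[323. 268.]] [[323. 310.]]
-19 [[323. 272.]] [[323. 314.]]
-25 [[323. 277.]] [[323. 320.]]
```

Run:
```python
import pickle
from h import *
from rig import bot,optics
o=bot.get_obs(); Rc=rot(o['eef_rot'])
cs=optics.camera_info('scene')
for d in (0,-10,-19,-30): print(d,[proj(cs,o['tcp_pos']+Rc.apply([d,y,z])).round(1)[0].tolist() for y,z in ((0,0),(-5,-11),(-5,11))])
print('tip seen at about (299,256)/(304,255)')
```

```text
0 [[297.6, 264.7], [292.6, 263.8], [299.2, 267.3]]
-10 [[297.5, 260.7], [292.4, 259.7], [299.1, 263.2]]
-19 [[297.4, 257.0], [292.3, 256.0], [298.9, 259.5]]
-30 [[297.2, 252.5], [292.1, 251.5], [298.8, 255.0]]
tip seen at about (299,256)/(304,255)
```

```bash
python3 - <<'E'
from rig import bot
print(bot.grip_depth,[a for a in dir(bot) if not a.startswith('_')])
E
python3 -m pendant '[[[0,0,0,-0.1,0,0,0],[0,0,0,-0.12,0,0,0],[0,0,0,-0.12,0,0,0],[0,0,0,-0.12,0,0,0],[0,0,0,-0.12,0,0,0]]]'; python3 -m pendant '[[[0,0,0,0,0,0,0],[0,0,0,0,0,0,0],[0,0,0,0,0,0,0],[0,0,0,0,0,0,0],[0,0,0,0,0,0,0]]]'; python3 go.py -66 0 23 0
```

```text
18.700000000000003 ['PlanningError', 'get_obs', 'grip_depth']
t: 11.27
tcp_pos: [594.5, 128.4, 94.7]
eef_rot: [0.032, -0.705, 0.032, 0.707]
contact_force: [-0.8, 0.7, 0.2]
gripper_width: 60.5
t: 11.68
tcp_pos: [594.9, 128.4, 95.3]
eef_rot: [0.032, -0.706, 0.032, 0.707]
contact_force: [-0.7, 0.5, 0.3]
gripper_width: 85.3
t 11.6833 tcp [594.9 128.4  95.3] F [-0.7  0.5  0.3] w 85.3
tcp in mag [-64.8  -0.5  95.3] lean 0.1
(array([-1.000e-04,  8.000e-04, -1.000e-04,  2.891e-01, -1.900e-03,
        4.400e-03]), 'calls>= turn 0.0 shift 0.3')
```

```bash
python3 -m pendant '[[[0,0,0,0.06,-0.001,0.004,0],[0,0,0,0.13,-0.001,0.004,0],[0,0,0,0.2,-0.001,0.004,0],[0,0,0,0.26,-0.001,0.004,0],[0,0,0,0.293,-0.001,0.004,0]]]'; python3 -m pendant '[[[0,0,0,0,0,0,0],[0,0,0,0,0,0,0],[0,0,0,0,0,0,0],[0,0,0,0,0,0,0],[0,0,0,0,0,0,0]]]'; python3 go.py -66 0 22 0
python3 - <<'E'
from rig import bot, optics
import cv2,pickle
ci=optics.camera_info('wrist');im=optics.grab_frame('wrist'); cv2.imwrite(f"pics/wrist10.png",im[:,:,::-1]);pickle.dump(ci,open('w10.pkl','wb'))
im=optics.grab_frame('scene'); cv2.imwrite('pics/scene10a.png',cv2.resize(im[150:310,190:400,::-1],None,fx=3.7,fy=3.7,interpolation=cv2.INTER_CUBIC))
E
```

```text
t: 12.1
tcp_pos: [592.8, 128.6, 20.5]
eef_rot: [0.032, -0.705, 0.032, 0.708]
contact_force: [0.3, -0.3, -0.8]
gripper_width: 85.6
t: 12.52
tcp_pos: [594.8, 128.8, 23.3]
eef_rot: [-0.032, 0.707, -0.032, -0.706]
contact_force: [-0.3, -0.5, -0.4]
gripper_width: 85.4
t 12.5167 tcp [594.8 128.8  23.3] F [-0.3 -0.5 -0.4] w 85.4
tcp in mag [-65.   -0.1  23.3] lean 0.04
(array([-0.0001, -0.0003,  0.0001,  0.0052, -0.0002,  0.004 ]), 'calls>= turn 0.0 shift 0.0')
```

View pics/wrist10.png

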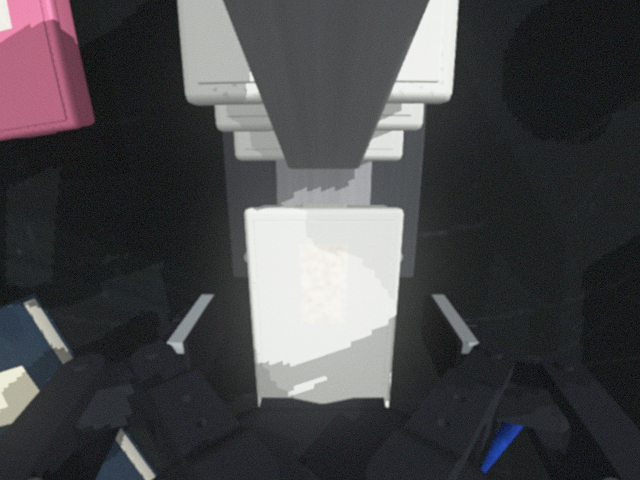

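View pics/scene10a.png

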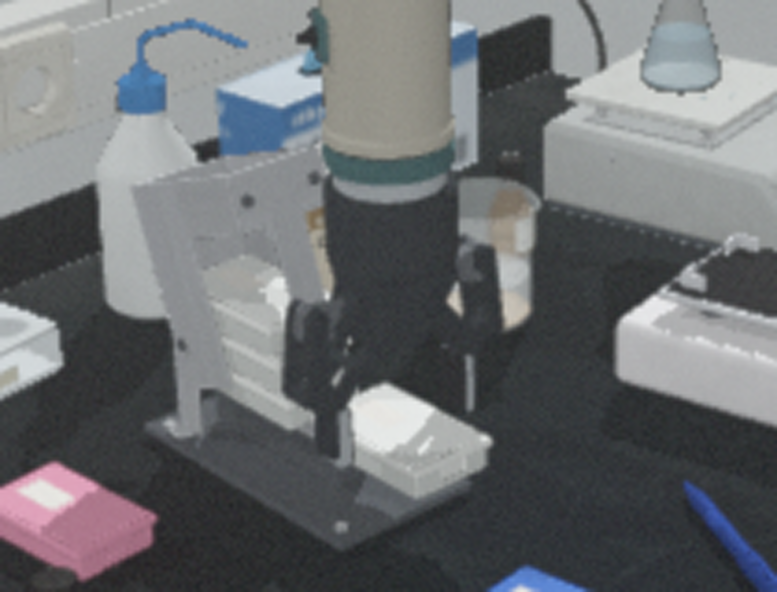

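Run:
```python
from h import *
from rig import bot,optics
o=bot.get_obs(); Rc=rot(o['eef_rot'])
cs=optics.camera_info('scene')
for d in (0,-20,-30,-40,-45): print(d,[((proj(cs,o['tcp_pos']+Rc.apply([d,y,z]))[0]-[190,150])*3.7).round(0).tolist() for y,z in ((-43,11),(43,11),(-50,11))])
```

```text
0 [[356.0, 520.0], [467.0, 469.0], [347.0, 525.0]]
-20 [[355.0, 491.0], [466.0, 440.0], [346.0, 495.0]]
-30 [[354.0, 476.0], [466.0, 425.0], [345.0, 480.0]]
-40 [[354.0, 460.0], [465.0, 410.0], [344.0, 465.0]]
-45 [[353.0, 453.0], [465.0, 403.0], [344.0, 457.0]]
```

```bash
python3 -m pendant '[[[0,0,0,0.01,0,0.004,0],[0,0,0,0.021,0,0.004,0],[0,0,0,0.021,0,0.004,0],[0,0,0,0.021,0,0.004,60],[0,0,0,0.021,0,0.004,120]]]'; python3 -m pendant '[[[0,0,0,0,0,0,255],[0,0,0,0,0,0,255],[0,0,0,0,0,0,255],[0,0,0,0,0,0,255],[0,0,0,0,0,0,255]]]'; python3 go.py -66 0 18 0
```

```text
t: 13.03
tcp_pos: [592.9, 128.8, 16.9]
eef_rot: [0.032, -0.706, 0.032, 0.707]
contact_force: [-0.0, 0.3, -0.3]
gripper_width: 63.7
t: 13.45
tcp_pos: [593.3, 128.9, 17.2]
eef_rot: [0.032, -0.706, 0.032, 0.707]
contact_force: [0.2, 0.2, 2.0]
gripper_width: 59.1
t 13.45 tcp [593.3 128.9  17.2] F [0.2 0.2 2. ] w 59.1
tcp in mag [-66.5  -0.2  17.2] lean 0.04
(array([-0.0001,  0.0004, -0.    , -0.0031, -0.0007, -0.002 ]), 'calls>= turn 0.0 shift 0.0')
```

Gripped at 59 mm. Next is a gentle lift and a check.

```bash
python3 -m pendant '[[[0,0,0,-0.01,0,0,255],[0,0,0,-0.03,0,0,255],[0,0,0,-0.055,0,0,255],[0,0,0,-0.08,0,0,255],[0,0,0,-0.1,0,0,255]]]'; python3 go.py -66 0 120 0
python3 - <<'E'
from rig import bot, optics
import cv2,pickle
ci=optics.camera_info('wrist');im=optics.grab_frame('wrist'); cv2.imwrite(f"pics/wrist11.png",im[:,:,::-1]);pickle.dump(ci,open('w11.pkl','wb'))
im=optics.grab_frame('scene'); cv2.imwrite('pics/scene11a.png',cv2.resize(im[150:310,190:400,::-1],None,fx=3.7,fy=3.7,interpolation=cv2.INTER_CUBIC))
E
```

```text
t: 13.87
tcp_pos: [593.3, 128.9, 43.0]
eef_rot: [0.032, -0.706, 0.032, 0.707]
contact_force: [-0.3, 0.3, -2.0]
gripper_width: 59.0
t 13.8667 tcp [593.3 128.9  43. ] F [-0.3  0.3 -2. ] w 59.0
tcp in mag [-66.5  -0.1  43. ] lean 0.04
(array([-0.000e+00,  3.000e-04, -0.000e+00, -3.082e-01, -6.000e-04,
       -1.700e-03]), 'calls>= turn 0.0 shift 0.4')
```

View pics/wrist11.png

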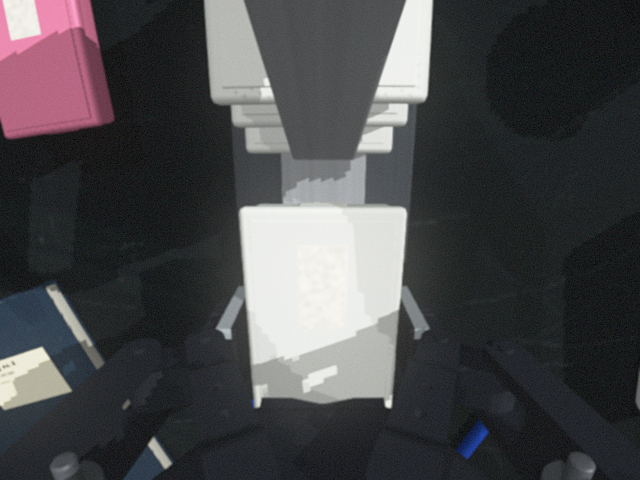

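View pics/scene11a.png

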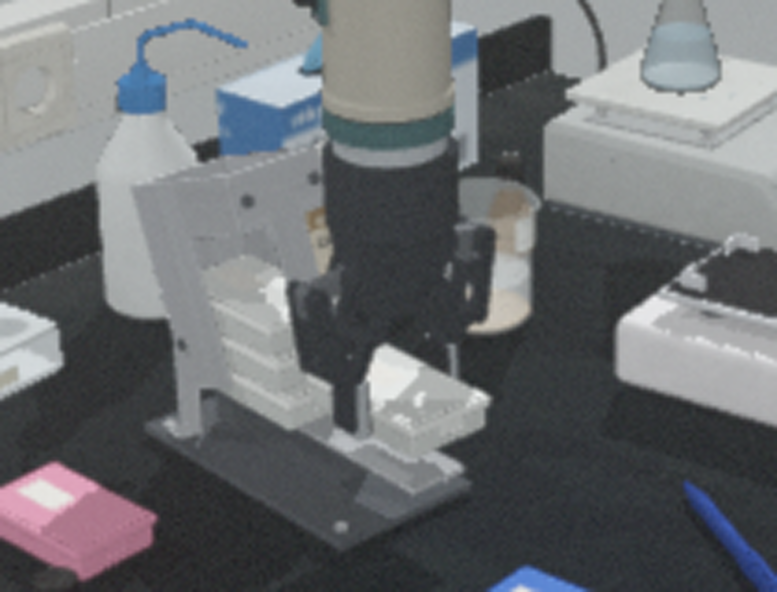

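```bash
cat > sh.py <<'E'
import sys
from h import *
from rig import bot
# usage: sh.py x y z yaw
a=[float(v) for v in sys.argv[1:]]
o=bot.get_obs(); M=rot(o['eef_rot']).as_matrix()
print('t',o['t'],'tcp',o['tcp_pos'].round(1),'F',o['contact_force'].round(1),'w',round(o['gripper_width'],1),'yaw',np.degrees(np.arctan2(-M[1,2],-M[0,2])).round(2),'lean',np.degrees(np.arccos(-M[2,0])).round(2))
print(row(o,a[:3],toolR(0,a[3],-1)))
E
python3 -m pendant '[[[0,0,0,-0.05,0,0,255],[0,0,0,-0.12,0,0,255],[0,0,0,-0.2,0,0,255],[0,0,0,-0.28,0,0,255],[0,0,0,-0.35,0,0,255]]]'; python3 sh.py 533.5 -168 130 6.5
```

```text
t: 14.38
tcp_pos: [593.1, 128.9, 130.7]
eef_rot: [0.032, -0.706, 0.032, 0.707]
contact_force: [0.2, -0.1, -1.8]
gripper_width: 58.9
t 14.3833 tcp [593.1 128.9 130.7] F [ 0.2 -0.1 -1.8] w 58.9 yaw -5.21 lean 0.06
(array([-9.7600e-02,  5.0000e-04, -0.0000e+00,  2.9000e-03,  1.2042e+00,
        1.2960e-01]), 'calls>= turn 0.3 shift 1.5')
```

```bash
python3 -m pendant '[[[0,0,0,0,0.04,0.004,255],[0,0,0,0,0.1,0.01,255],[0,0,0,0,0.18,0.02,255],[0,0,0,0,0.27,0.03,255],[0,0,0,0,0.36,0.04,255]]]'; python3 -m pendant '[[[-0.02,0,0,0,0.09,0.01,255],[-0.04,0,0,0,0.18,0.02,255],[-0.06,0,0,0,0.27,0.03,255],[-0.08,0,0,0,0.36,0.04,255],[-0.095,0,0,0,0.45,0.05,255]]]'; python3 sh.py 533.5 -168 130 6.7
```

```text
t: 14.8
tcp_pos: [572.8, 38.1, 127.5]
eef_rot: [0.032, -0.704, 0.032, 0.708]
contact_force: [-0.7, -0.8, -1.5]
gripper_width: 58.9
t: 15.22
tcp_pos: [549.7, -72.8, 127.5]
eef_rot: [-0.038, -0.704, -0.039, 0.708]
contact_force: [0.2, 0.2, -1.5]
gripper_width: 58.9
t 15.2167 tcp [549.7 -72.8 127.5] F [ 0.2  0.2 -1.5] w 58.9 yaw 6.26 lean 0.32
(array([-0.0036,  0.0026,  0.0004, -0.0095,  0.3712,  0.1061]), 'calls>= turn 0.0 shift 0.5')
```

```bash
python3 -m pendant '[[[0,0,0,0,0,0,255],[0,0,0,0,0,0,255],[0,0,0,0,0,0,255],[0,0,0,0,0,0,255],[0,0,0,0,0,0,255]]]';python3 - <<'E'
from rig import bot, optics
import cv2,pickle
ci=optics.camera_info('wrist');im=optics.grab_frame('wrist'); cv2.imwrite(f"pics/wrist12.png",im[:,:,::-1]);pickle.dump(ci,open('w12.pkl','wb'))
E
python3 sh.py 533.5 -168 130 6.7
```

```text
t: 15.63
tcp_pos: [552.1, -70.1, 129.2]
eef_rot: [-0.038, -0.705, -0.039, 0.707]
contact_force: [-0.1, -0.3, -1.6]
gripper_width: 58.8
t 15.6833 tcp [552.2 -70.  129.3] F [ 0.7 -0.3 -0.3] w 58.9 yaw 6.25 lean 0.11
(array([-3.700e-03,  9.000e-04,  2.000e-04, -2.700e-03,  3.814e-01,
        1.172e-01]), 'calls>= turn 0.0 shift 0.5')
```

View pics/wrist12.png

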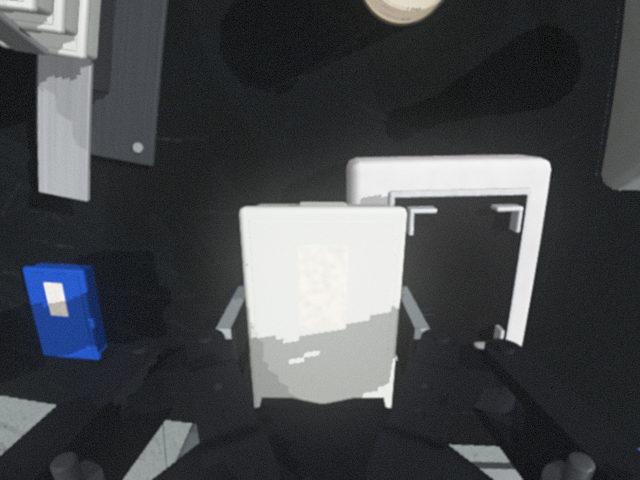

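Run:
```python
import cv2
from h import *
b=cv2.imread('pics/wrist12.png')
cv2.imwrite('pics/x2.png',crop(b,380,180,170,180,4)[:600])
```

```text
(no output)
```

View pics/x2.png

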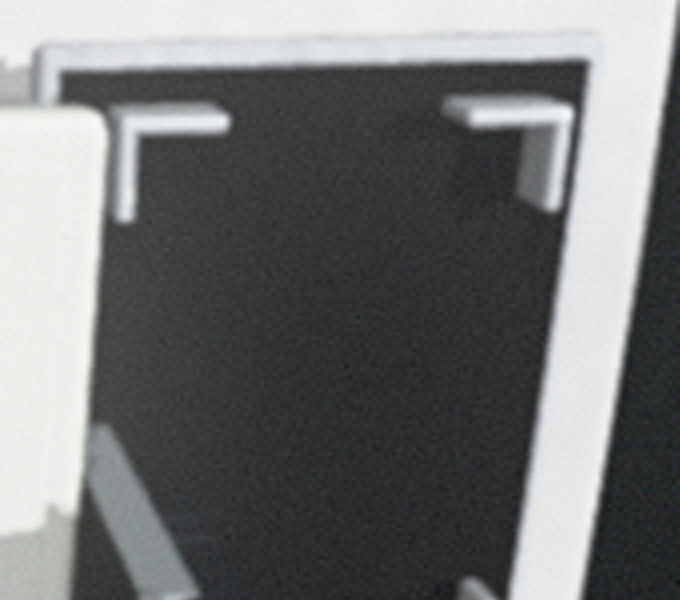

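Run:
```python
import pickle
from h import *
ci=pickle.load(open('w12.pkl','rb'))
u=lambda p:((p[0]+.5)/4-.5+380,(p[1]+.5)/4-.5+180)
W={n:pix2plane(ci,u(p),z) for n,p,z in (('TL',(60,72),68),('TR',(592,60),68),('RM',(510,598),68),('aTL',(136,130),78),('aTR',(554,116),78),('oTL',(113,106),78),('oTR',(573,98),78))}
for k,v in W.items(): print(k,v.round(1))
e=lambda a,b:(np.linalg.norm(W[a]-W[b]).round(1),np.degrees(np.arctan2(*(W[b]-W[a])[[1,0]])).round(2))
print('TL-TR',e('TL','TR'),'RM-TR',e('RM','TR'),'aTL-aTR',e('aTL','aTR'),e('oTL','oTR'))
yaw=6.7;X=np.array([np.cos(np.radians(yaw)),np.sin(np.radians(yaw)),0])
print('centre from mat',(W['TL']+W['TR'])/2-60*X,'from angles',(W['aTL']+W['aTR'])/2-53*X,'outer',(W['oTL']+W['oTR'])/2-57*X)
# box lid in hand
B=[pix2plane(ci,p,129.3+28+22) for p in ((241,207),(406,208),(250,404),(395,404))]
for b in B: print(b.round(1))
print(np.mean(B,0))
```

```text
TL [ 587.8 -114.4   68. ]
TR [ 600.4 -205.4   68. ]
RM [ 496.1 -219.7   68. ]
aTL [ 581.4 -126.    78. ]
aTR [ 591.6 -195.2   78. ]
oTL [ 584.9 -121.5   78. ]
oTR [ 594.9 -197.6   78. ]
TL-TR (np.float64(91.9), np.float64(-82.16)) RM-TR (np.float64(105.3), np.float64(7.79)) aTL-aTR (np.float64(69.9), np.float64(-81.64)) (np.float64(76.7), np.float64(-82.52))
centre from mat [ 534.51826113 -166.89228103   68.        ] from angles [ 533.87553038 -166.75468181   78.        ] outer [ 533.3242751  -166.20780697   78.        ]
[597.3 -36.3 179.3]
[603.1 -93.  179.3]
[512.3 -42.8 179.3]
[ 519.  -104.1  179.3]
[557.91277653 -69.06197223 179.3       ]
```

```bash
python3 sh.py 533.7 -167.5 90 7.2
```

```text
t 15.6833 tcp [552.2 -70.  129.3] F [ 0.7 -0.3 -0.3] w 58.9 yaw 6.25 lean 0.11
(array([-7.900e-03,  9.000e-04,  2.000e-04,  1.573e-01,  3.796e-01,
        1.159e-01]), 'calls>= turn 0.0 shift 0.5')
```

```bash
python3 -m pendant '[[[-0.002,0,0,0,0.06,0.02,255],[-0.004,0,0,0,0.14,0.04,255],[-0.006,0,0,0,0.23,0.07,255],[-0.008,0,0,0,0.32,0.1,255],[-0.008,0,0,0,0.38,0.116,255]]]'; python3 -m pendant '[[[0,0,0,0.04,0,0,255],[0,0,0,0.1,0,0,255],[0,0,0,0.14,0,0,255],[0,0,0,0.157,0,0,255],[0,0,0,0.157,0,0,255]]]'; python3 sh.py 533.7 -167.5 60 7.2
```

```text
t: 16.1
tcp_pos: [533.5, -169.5, 129.6]
eef_rot: [-0.045, -0.705, -0.044, 0.706]
contact_force: [1.6, 0.9, -0.8]
gripper_width: 58.9
t: 16.52
tcp_pos: [532.8, -167.0, 88.8]
eef_rot: [-0.044, -0.704, -0.045, 0.707]
contact_force: [0.1, -0.6, -0.9]
gripper_width: 58.7
t 16.5167 tcp [ 532.8 -167.    88.8] F [ 0.1 -0.6 -0.9] w 58.7 yaw 7.22 lean 0.27
(array([ 1.000e-04,  2.000e-03,  1.000e-03,  1.151e-01,  2.800e-03,
       -3.900e-03]), 'calls>= turn 0.0 shift 0.1')
```

```bash
python3 -m pendant '[[[0,0,0,0.03,0.002,-0.001,255],[0,0,0,0.06,0.002,-0.001,255],[0,0,0,0.09,0.002,-0.001,255],[0,0,0,0.11,0.002,-0.001,255],[0,0,0,0.12,0.002,-0.001,255]]]'; python3 sh.py 533.7 -167.5 40 7.2;python3 - <<'E'
from rig import bot, optics
import cv2,pickle
ci=optics.camera_info('wrist');im=optics.grab_frame('wrist'); cv2.imwrite(f"pics/wrist13.png",im[:,:,::-1]);pickle.dump(ci,open('w13.pkl','wb'))
im=optics.grab_frame('scene'); cv2.imwrite('pics/scene13a.png',cv2.resize(im[150:290,320:480,::-1],None,fx=4.2,fy=4.2,interpolation=cv2.INTER_CUBIC))
E
```

```text
t: 16.93
tcp_pos: [533.4, -168.5, 59.3]
eef_rot: [-0.044, -0.705, -0.044, 0.707]
contact_force: [0.0, 0.6, -1.2]
gripper_width: 59.0
t 16.9333 tcp [ 533.4 -168.5   59.3] F [ 0.   0.6 -1.2] w 59.0 yaw 7.16 lean 0.16
(array([-0.0003,  0.0013,  0.0004,  0.0772, -0.0038, -0.0018]), 'calls>= turn 0.0 shift 0.1')
```

View pics/wrist13.png

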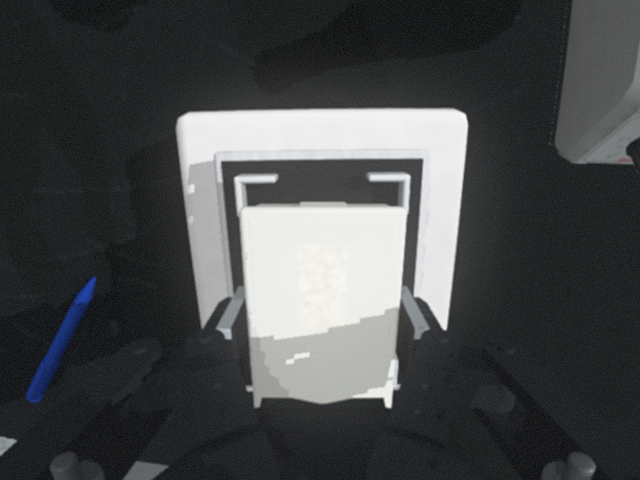

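View pics/scene13a.png

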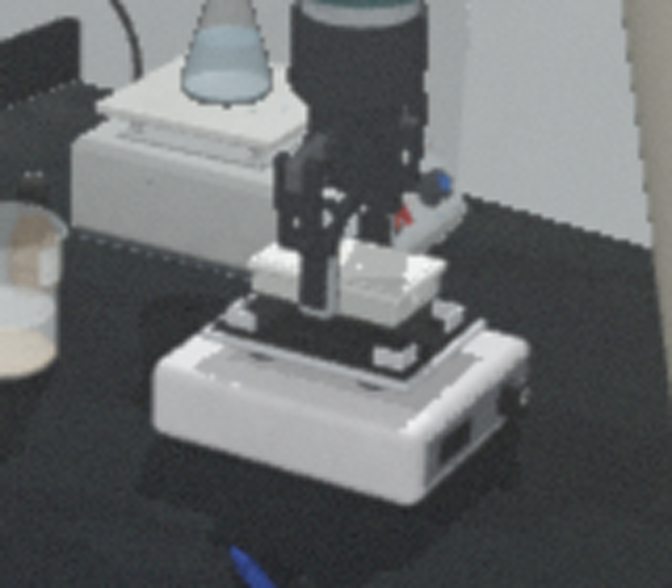

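```bash
python3 - <<'E'
import pickle
from h import *
ci=pickle.load(open('w13.pkl','rb')); o=np.array([533.4,-168.5,0])
Ri=R.from_euler('z',7.2,degrees=True).inv()
for n,p,z in (('matTL',(220,160),68),('matTR',(424,159),68),('aTLin',(245,183),78),('aTRin',(402,181),78)): print(n,Ri.apply(pix2plane(ci,p,z)-o).round(1))
for p in ((241,207),(406,208)): print('box',Ri.apply(pix2plane(ci,p,59.3+50)-o).round(1))
E
python3 sh.py 533.7 -167.5 41 7.2
```

```text
matTL [61.4 46.9 68. ]
matTR [ 61.7 -45.4  68. ]
aTLin [52.4 33.8 78. ]
aTRin [ 53.1 -33.7  78. ]
box [ 48.6  28.7 109.3]
box [ 48.2 -28.4 109.3]
t 17.0333 tcp [ 533.6 -168.7   59.7] F [-1.2  0.2 -0.9] w 59.0 yaw 7.15 lean 0.15
(array([-0.0004,  0.0012,  0.0003,  0.0749, -0.0045, -0.0013]), 'calls>= turn 0.0 shift 0.1')
```

```bash
python3 -m pendant '[[[0,0,0,0.015,0,-0.002,255],[0,0,0,0.03,0,-0.002,255],[0,0,0,0.045,0,-0.003,255],[0,0,0,0.06,0,-0.003,255],[0,0,0,0.07,0,-0.003,255]]]'; python3 -m pendant '[[[0,0,0,0.003,0,0,255],[0,0,0,0.006,0,0,255],[0,0,0,0.008,0,0,255],[0,0,0,0.008,0,0,255],[0,0,0,0.008,0,0,255]]]'; python3 sh.py 533.7 -167.5 40 7.2
```

```text
t: 17.45
tcp_pos: [534.5, -168.6, 42.3]
eef_rot: [-0.044, -0.705, -0.044, 0.706]
contact_force: [-0.6, 0.5, -0.9]
gripper_width: 58.8
t: 17.87
tcp_pos: [534.8, -168.8, 41.0]
eef_rot: [-0.044, -0.705, -0.044, 0.706]
contact_force: [-0.3, -0.2, -1.2]
gripper_width: 59.1
t 17.8667 tcp [ 534.8 -168.8   41. ] F [-0.3 -0.2 -1.2] w 59.1 yaw 7.15 lean 0.07
(array([-0.0004,  0.0005, -0.    ,  0.0039, -0.0056,  0.0037]), 'calls>= turn 0.0 shift 0.0')
```

```bash
python3 -m pendant '[[[0,0,0,0.003,0,0,255],[0,0,0,0.006,0,0.002,255],[0,0,0,0.008,0,0.002,255],[0,0,0,0.008,0,0.002,255],[0,0,0,0.008,0,0.002,255]]]'; python3 sh.py 533.7 -167.5 40 7.2
```

```text
t: 18.28
tcp_pos: [535.0, -168.8, 40.2]
eef_rot: [0.044, 0.706, 0.044, -0.706]
contact_force: [-0.3, 0.5, 6.8]
gripper_width: 59.3
t 18.2833 tcp [ 535.  -168.8   40.2] F [-0.3  0.5  6.8] w 59.3 yaw 7.14 lean 0.04
(array([-0.0005, -0.0003, -0.0002,  0.0008, -0.006 ,  0.0044]), 'calls>= turn 0.0 shift 0.0')
```

Contact with the mat: +6.8 N at TCP z 40.2, as predicted. I'll release and retreat upward.

```bash
python3 -m pendant '[[[0,0,0,0,0,0,120],[0,0,0,0,0,0,60],[0,0,0,0,0,0,0],[0,0,0,0,0,0,0],[0,0,0,0,0,0,0]]]'; python3 -m pendant '[[[0,0,0,-0.04,0,0,0],[0,0,0,-0.12,0,0,0],[0,0,0,-0.24,0,0,0],[0,0,0,-0.38,0,0,0],[0,0,0,-0.5,0,0,0]]]'; python3 -m pendant '[[[0,0,0,0,0,0.05,0],[0,0,0,0,0,0.15,0],[0,0,0,0,0,0.25,0],[0,0,0,0,0,0.3,0],[0,0,0,0,0,0.3,0]]]'
python3 - <<'E'
from rig import bot, optics
import cv2,pickle
ci=optics.camera_info('wrist');im=optics.grab_frame('wrist'); cv2.imwrite(f"pics/wrist14.png",im[:,:,::-1]);pickle.dump(ci,open('w14.pkl','wb'))
im=optics.grab_frame('scene'); cv2.imwrite('pics/scene14a.png',cv2.resize(im[150:310,220:460,::-1],None,fx=3.3,fy=3.3,interpolation=cv2.INTER_CUBIC))
im=optics.grab_frame('top'); cv2.imwrite('pics/top14.png',cv2.resize(im[120:300,270:480,::-1],None,fx=3.3,fy=3.3,interpolation=cv2.INTER_CUBIC))
E
```

```text
t: 18.7
tcp_pos: [534.1, -168.8, 38.7]
eef_rot: [-0.044, -0.705, -0.044, 0.706]
contact_force: [-0.3, -0.2, 0.1]
gripper_width: 85.4
t: 19.12
tcp_pos: [534.4, -168.8, 166.2]
eef_rot: [-0.044, -0.706, -0.044, 0.706]
contact_force: [1.3, -0.2, -0.4]
gripper_width: 85.2
t: 19.53
tcp_pos: [457.1, -177.8, 164.2]
eef_rot: [-0.043, -0.705, -0.044, 0.707]
contact_force: [0.6, -0.1, -0.6]
gripper_width: 85.6
```

View pics/wrist14.png

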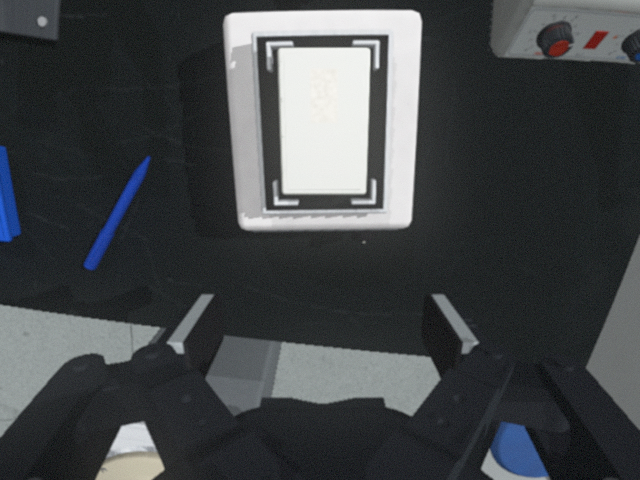

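View pics/scene14a.png

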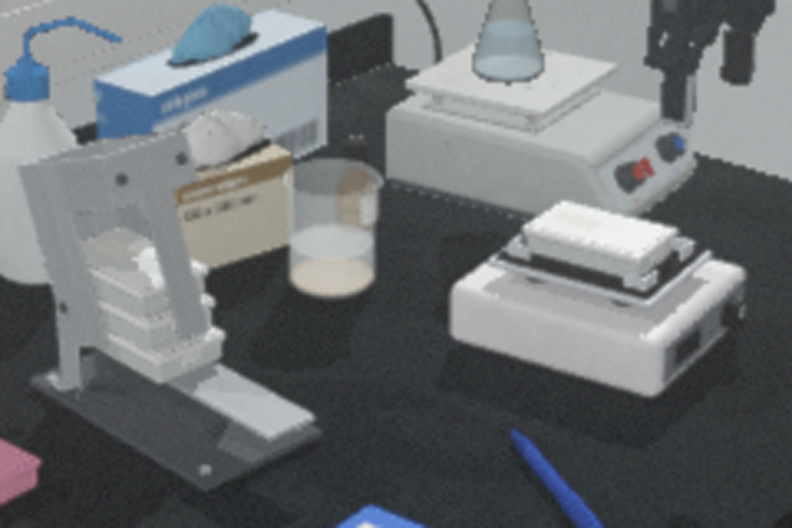

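View pics/top14.png

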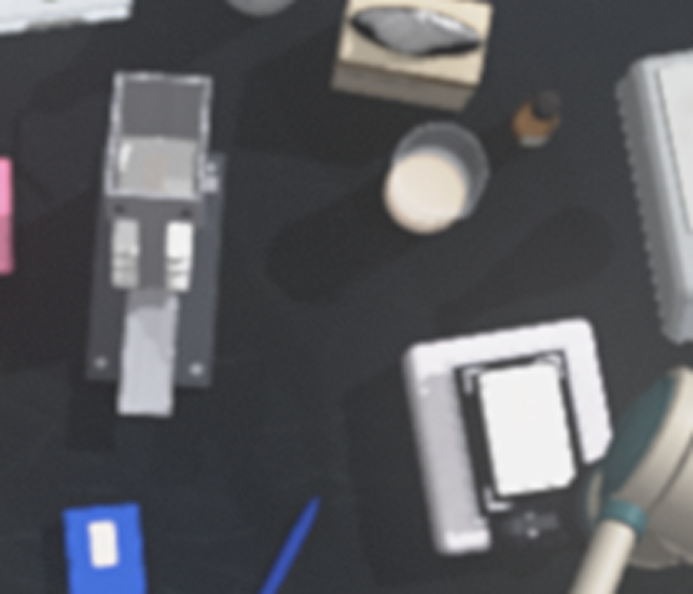

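Run:
```python
import pickle,cv2
from h import *
ci=pickle.load(open('w14.pkl','rb')); Ri=R.from_euler('z',7.3,degrees=True).inv(); o=np.array([533.7,-167.5,0])
im=cv2.imread('pics/wrist14.png'); cv2.imwrite('pics/x3.png',crop(im,240,20,170,200,3))
B=[];M=[]
for p in ((279,48),(369,47),(365,192),(282,192)): B.append(Ri.apply(pix2plane(ci,p,90)-o)); print('box',B[-1].round(1))
for p in ((259,38),(393,36),(384,210),(265,213)): M.append(Ri.apply(pix2plane(ci,p,68)-o)); print('mat',M[-1].round(1))
print((np.mean(B,0)-np.mean(M,0)).round(1))
s=cv2.imread('pics/scene14a.png'); cv2.imwrite('pics/x4.png',crop(s,20,130,230,280,2.1)[:600])
```

```text
box [48.2 27.2 90. ]
box [ 48.5 -30.2  90. ]
box [-45.1 -30.   90. ]
box [-44.8  28.5  90. ]
mat [59.6 43.5 68. ]
mat [ 60.5 -49.4  68. ]
mat [-63.2 -48.1  68. ]
mat [-65.2  45.2  68. ]
[ 3.7  1.1 22. ]
```

View pics/x3.png

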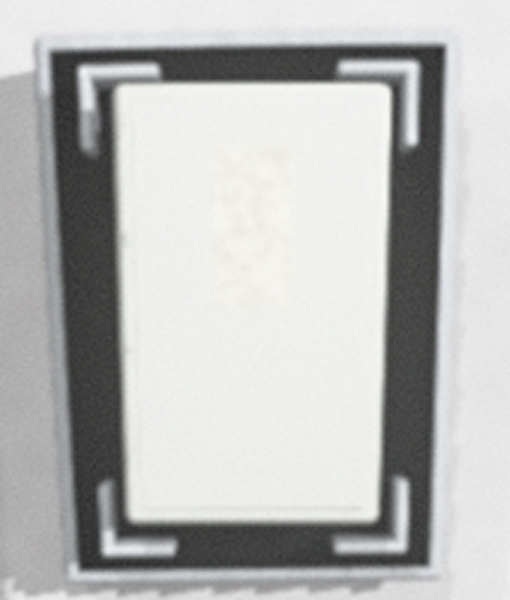

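View pics/x4.png

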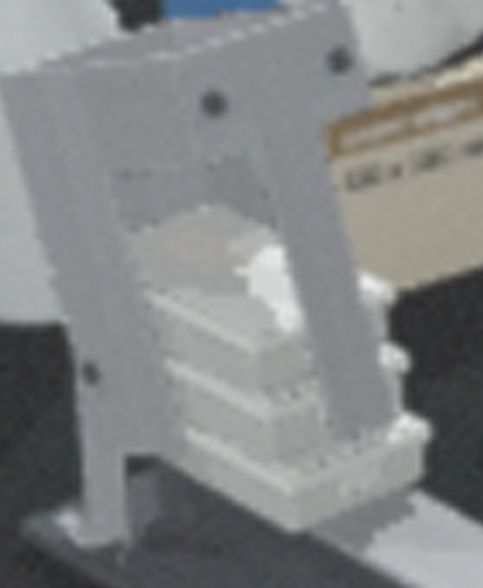

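The box lies inside all four angles, within about 4 mm of the middle. The other three lie flat and one place lower, and the arm is clear, so I'm handing in.

```bash
python3 -c "
from rig import bot,order
o=bot.get_obs();print(o['t'],o['contact_force'].round(1),abs(o['qvel']).max())
print(order.job_done())"
```

```text
19.6833 [ 0.7 -0.6 -0.1] 0.014618026066352235
the job is handed in; nothing more can be done
None
```

I drew the lowest box about 111 mm out of the magazine with the gripper leaned back 31°. The other three boxes dropped one place. I then regrasped the drawn box upright on the landing, carried it level to the shaker and set it down. The job was handed in at about 19.7 s, and no verdict is reported.

**Last checks, all from the pictures:**
- **Drawn box:** it lies lid up and flat inside the four corner angles. The measured offset from the nest's middle is about 4 mm along x and 1 mm along y, and the turn is under about 1°.
- **Other three boxes:** they lie flat in the magazine, one place lower, and look at rest. I judged this by eye and did not measure their positions in the magazine.
- **Beaker and pen:** they look to be where they stood. The ink jar and vial were outside the final pictures; no arm path went near them.
- **Arm:** it is clear of everything, with contact force about zero.

**What went wrong or disagreed:**
- **Leaned approach:** my first try, at 42°, ran into a wrist joint limit and drifted about 50 mm sideways, touching nothing. I went in at 31° instead.
- **Finger ends:** the pictures put the finger ends about 28 mm behind the stated TCP. Because of this, the first upright grasp closed on air above the lid. I corrected for it, and the set-down height then matched, with contact felt at TCP z = 40 mm.
- **Cameras:** the wrist and top cameras differed by 1–3 mm. Using the mat alone, the wrist camera gave the nest's x about 2 mm off my earlier value, so the 4 mm offset above is probably a little high.

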